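# Load the bench kiln and start a firing

## Robot

A 7-joint arm with a two-finger parallel gripper is mounted at the origin on the work surface. World frame = base frame: x ahead of the robot, y to its left, z up, the work surface at z = 0. Lengths are in m, angles in rad, forces in N, time in s.
With the tool pointing down it reaches from about 0.4 to 0.875 m from the base axis. Payload 6.5 kg.
Tool frame: the origin (TCP) lies between the finger pads; the fingertips stand 17 mm ahead of it and the grasp point (between the pads) lies 2 mm behind it; z points along the fingers, y is the line along which they close (so a half turn about z gives the same grasp; the last joint's range is limited). The gripper opens to 88 mm and grips with 3 to 60 N. Pads are 18 mm wide; open, the fingers measure 123 mm over their backs; the gripper's body (75 mm by 187 mm) begins 45 mm behind the grasp point.
Start: joints at [-1.282, 0.536, -0.004, 1.538, 0.003, 1.067, -0.071], TCP at [0.226, 0.61, 0.256] pointing down, gripper open.
Joint ranges: [-2.7, 2.7], [-0.37, 2.16], [-1.27, 1.26], [0.24, 2.4], [-1.31, 4.45], [0.19, 1.91], [-2.76, 2.76]. Speed limits (rad/s): [2.39, 2.39, 3.14, 3.14, 3.14, 3.14, 3.14].

## Interface

Orientations are given as a unit quaternion [w, x, y, z].
In Python, from station import arm, optics, workorder gives the robot as it stands. The module is installed in compiled form; this text tells all that it offers.
- The arm moves only by the shell command python3 -m crank 'ROWS' [OPENING] [FORCE]. ROWS is JSON, one flat list of numbers, 6 for each row, row after row: the shift along the world's x, y, z in m, then the turn, a rotation vector about the world's x, y, z in degrees. A call has 1 to 5 rows; each row is the pose to reach, as a shift and turn from the pose commanded when the call began; what a row does not reach only later rows make up. A row lasts 1/10 s, in which the tool goes at most 50 mm and 8.59 degrees, less where a joint would pass 70% of its speed; a pose out of reach is approached as far as the arm can. A call with a gripper value outside its range is refused whole. OPENING is the closure in counts, from 0 (fully open) to 255 (shut), set as the call begins (- or left out, the last holds). The fingers move at their own pace and stop on an object; FORCE is the grip in N (left out, the last holds). Time passes only in rows, so rows that repeat a pose let the fingers close. It gives the time, the measured TCP pose, the force, the opening and the grip force at its end, in the units of the state.
- arm.read_state(): the state, without advancing time (a new reading comes with each control period).
- optics.capture(name): name is "scene" or "top" or "wrist"; returns the picture (480x640x3 uint8, red, green, blue); there is no depth.
- optics.calibration(name): a dict with "mtx" (3x3 intrinsics, pixels), "view" (4x4, takes a point from world to camera coordinates); the wrist camera has in their place "hand_eye" (4x4, takes a point from camera to tool coordinates, whose origin is the TCP and whose axes are the flange's). Camera axes: x right, y down, z forward; pixel columns grow to the right and rows downward; lengths in m; the calibration is good to about 2 mm. The wrist camera is an equidistant fisheye: a pixel r from the principal point sees the ray r / f radians off the axis. A picture is of the moment at which its call begins: read the wrist's pose just before it. calibration takes no time and is no camera call.
- workorder.close_job(): hands the job in; it is judged then, once.
The state is a dict: "t": time; "q": joint angles; "qd": joint speeds; "tau": joint torques, N m; "position": TCP position; "eef_rot": TCP orientation; "contact_force": force on the tool from outside, world axes, zero at the start; "ft_torque": the same for the moment, N m; "grip_width": opening from 0.0 (shut) to 1.0 (fully open); "grip_force": force on a finger pad.
Only numpy, scipy, OpenCV 4.12 (cv2) and the standard library are available. Lean on these libraries where they do the work, as an engineer would, in place of code of your own. Each camera call takes 0.05 s, during which the arm holds its last target. There are 200 camera calls.

## Task

Start a firing: first lay every biscuit tile that is on the plywood board flat on the floor of the small open kiln (not on top of one another), and then press the kiln's lid fully shut past its catch. Next turn the controller's selector knob to the thick bar on its scale, and last wind the timer with its ratchet lever, one tooth a stroke, until its pointer stands at the thick bar and no further, letting the lever return. Leave the two glaze jars beyond the board where they are.

Things in the scene. Friction and masses are not known exactly. Their poses are not given: they have to be found in the camera images.
- tile0_center (a point): Centre of an unglazed, biscuit-fired tile, 90 x 40 x 18 mm (its own x, y, z axes), 0.14 kg, pale clay colour, three grooves and a round mark on each broad face; it starts lying flat on the plywood board, long side roughly along the world y axis. Either face may be up. Two or three of the four tiles are there in a run; the others are absent.
- tile1_center (a point): Centre of an unglazed, biscuit-fired tile, 90 x 40 x 18 mm (its own x, y, z axes), 0.14 kg, pale clay colour, three grooves and a round mark on each broad face; it starts lying flat on the plywood board, long side roughly along the world y axis. Either face may be up. Two or three of the four tiles are there in a run; the others are absent.
- tile2_center (a point): Centre of an unglazed, biscuit-fired tile, 90 x 40 x 18 mm (its own x, y, z axes), 0.14 kg, pale clay colour, three grooves and a round mark on each broad face; it starts lying flat on the plywood board, long side roughly along the world y axis. Either face may be up. Two or three of the four tiles are there in a run; the others are absent.
- tile3_center (a point): Centre of an unglazed, biscuit-fired tile, 90 x 40 x 18 mm (its own x, y, z axes), 0.14 kg, pale clay colour, three grooves and a round mark on each broad face; it starts lying flat on the plywood board, long side roughly along the world y axis. Either face may be up. Two or three of the four tiles are there in a run; the others are absent.
- kiln_floor (a point): Centre of the chamber floor of the small steel bench kiln, 40 mm above the table. Chamber 240 mm (kiln's x) by 140 mm (kiln's y), 45 mm deep, lined in cream firebrick, open at the top; walls 30 mm thick, rim 85 mm above the table. The kiln is fixed; this point's axes are the kiln's (x away from the robot, y to the robot's left at yaw 0).
- lid (a joint): Angle of the kiln lid, rad: 0 shut and latched; at the start it stands open, 1.6 to 1.85 (limit 1.9). Its -y edge rises and leans back over +y; it rests open by its weight. Pushed from behind (towards kiln -y) to below 1.4 it falls slowly (1 s or more), but stops ajar at about 0.075 on a sprung catch at the middle of the -y side; about 8 N down near the -y edge snaps it past the catch to 0.
- lid_hinge (a point): On the lid's hinge line, midway, at the lid's lower face: 100 mm to kiln +y of the chamber's centre, 85.5 mm above the table. The lid is a 300 (kiln's x) x 200 x 25 mm slab of 0.5 kg that reaches 200 mm from here; its lower face lies on the rim when shut.
- lid_press (a point): On the lid's upper (outer) face, 170 mm from the hinge line, midway along kiln x: a good spot to press. Its height is 110.5 mm above the table when the lid is shut. The lid's face turns with the lid.
- selector (a joint): Angle of the black bar knob at the end of the grey controller that is nearer the robot, rad, growing clockwise seen from above. Seven click positions 0 to 6, 30 degrees (0.5236) apart, at 0, 0.524, .. 3.14; it starts at 0, 1 or 2. The thick long bar on the scale is position 4 (2.094). About 0.1 N m passes a click, and released near a position it settles there.
- selector_grip (a point): On the knob's axis, 90 mm above the table. The knob's bar grip is 58 mm long, 14 mm thick and stands from 71 to 103 mm above the table, on a disc of 60 mm diameter. This point's own axes turn with the knob: at selector angle q the bar's white-lined pointing end points to (120 degrees - q), anticlockwise from the controller's x axis.
- timer (a joint): Angle of the toothed ratchet wheel with a black pointer at the controller's far end, rad, growing anticlockwise from above. One tooth is 30 degrees (0.5236); it rests at whole teeth (to about 5 degrees), held by a pawl, and cannot be turned back. It starts at tooth 1, 2 or 3. The thick long bar on the scale is tooth 6 (3.142). It stops at 7.5 teeth.
- timer_pointer (a point): Tip of the timer's black pointer, 58 mm from the wheel's axis.
- timer_mark (a point): The thick long bar on the timer's scale, 70 mm from the wheel's axis.
- timer_axis (a point): On the common vertical axis of the ratchet wheel and its lever, on the controller's top face, 60 mm above the table. Axes are those of the controller (x away from the robot at yaw 0), which is a fixed box 300 x 180 x 60 mm.
- lever (a joint): Angle of the timer's ratchet lever, rad, growing anticlockwise from above: 0 is its rest stop, to which a spring returns it; 0.768 (44 degrees) the other stop. A stroke beyond 0.66 winds one tooth, never more; it must come fully back to 0 before the next. About 4 N at the handle. At rest the arm points 67 degrees anticlockwise from the controller's x axis, to the robot's left.
- lever_handle (a point): Middle of the lever's upright black handle, 110 mm above the table and 115 mm from the lever's axis. The handle is a round rod of 18 mm diameter that stands from 84 to 129 mm above the table, on the flat steel arm (top face 87 mm above the table).
- jar_a: Bystander: glaze jar, 68 mm wide, 85 mm high, beyond the board; origin under its centre.
- jar_b: Bystander: glaze jar, 60 mm wide, 75 mm high, beyond the board; origin under its centre.
- cone: A white ceramic cone, 32 mm wide and 42 mm high, standing in the middle of the plywood board among the tiles (it may be moved); origin under its centre.
- board: The fixed plywood ware board, 270 x 230 x 9 mm; origin under its centre.
Mind the look-alikes: they are no part of the job. What is shaped like the part that bears tile2_center but red or yellow is not meant. Leave any black look-alike of the part that bears tile1_center alone.

How it is judged:
On the way, in this order (a step that is already met when the one before it is completed fails the run):
1. every tile present lies flat on the kiln's floor (x of tile0_center in the frame of kiln_floor between -0.12 and 0.12 m and y of tile0_center in the frame of kiln_floor between -0.07 and 0.07 m and z of tile0_center in the frame of kiln_floor between 0.004 and 0.014 m and angle between the z axis of each of tile0_center, tile1_center, tile2_center, tile3_center and the z axis of kiln_floor, either way round below 0.15 rad and x of tile1_center in the frame of kiln_floor between -0.12 and 0.12 m and y of tile1_center in the frame of kiln_floor between -0.07 and 0.07 m and z of tile1_center in the frame of kiln_floor between 0.004 and 0.014 m and x of tile2_center in the frame of kiln_floor between -0.12 and 0.12 m and y of tile2_center in the frame of kiln_floor between -0.07 and 0.07 m and z of tile2_center in the frame of kiln_floor between 0.004 and 0.014 m and x of tile3_center in the frame of kiln_floor between -0.12 and 0.12 m and y of tile3_center in the frame of kiln_floor between -0.07 and 0.07 m and z of tile3_center in the frame of kiln_floor between 0.004 and 0.014 m), for 0.3 s.
2. the lid is shut past its catch, the tiles flat inside (all of step 1 and value of joint lid below 0.02 rad), for 0.3 s.
3. the selector stands at its thick bar (position 4), the lid shut (value of joint lid below 0.02 rad and value of joint selector between 1.9444 and 2.2444 rad), for 0.3 s.
4. the timer's pointer stands at its thick bar (tooth 6), the lid shut and the selector set (all of step 3 and value of joint timer between 3.02159 and 3.40159 rad), for 0.3 s.
At the end, for the whole second after the job is handed in: Tiles flat on the chamber floor (centre inside, 4 to 14 mm up, level to 0.15 rad), lid latched (under 0.02 rad), selector at position 4 (within 0.15 rad), timer at tooth 6 (-0.12 to +0.26 rad), lever at rest (under 0.1 rad) (all of step 1 and all of step 4 and value of joint lever below 0.1 rad); the robot touches nothing.
It fails at once if a glaze jar is shifted by more than 50 mm (distance of any of jar_a, jar_b from where it was at the start of the episode above 0.05 m).
Of tile0, tile1, tile2, tile3 only 2 to 3 are there at a start; the rules pass over those that are not, and their reading is None.
At some moment in a run one of tile0, tile1, tile2, tile3 may be knocked a few centimetres aside while the robot is not near it.
Once in a run the grip may slacken for a moment while it holds something.
It also fails if it takes over 210 s, if anything falls off the work surface, if the arm or the gripper's body presses on something with over 40 N, if the wrist force passes 120 N, or if a joint passes its speed limit or range.

## Working session

There is one attempt and no reset: what is moved stays moved. The work goes in short steps, Python scripts to look and compute and a shell command to move; the robot and the scene stay as the last step left them, time stands still between calls to the robot, and variables do not carry over. Pictures are saved under pics/ and viewed, at most 14 in all, crops included, and the job is handed in when it is done.

```bash
mkdir -p pics
cat > h.py <<'E'
import numpy as np, cv2
from station import arm, optics, workorder
from scipy.spatial.transform import Rotation as R
def snap(n,f):
    s=arm.read_state(); im=optics.capture(n); cv2.imwrite('pics/'+f+'.png',im[:,:,::-1]); return s,im
def ray(n,u,v,s=None):
    c=optics.calibration(n); K=np.array(c['mtx'])
    x=(u-K[0,2])/K[0,0]; y=(v-K[1,2])/K[1,1]
    if n!='wrist':
        V=np.array(c['view']); Rm=V[:3,:3]; o=-Rm.T@V[:3,3]; return o,Rm.T@np.array([x,y,1])
    r=np.hypot(x,y)+1e-12; d=np.array([x/r*np.sin(r),y/r*np.sin(r),np.cos(r)])
    H=np.array(c['hand_eye']); w=s['eef_rot']; T=R.from_quat([w[1],w[2],w[3],w[0]]).as_matrix()
    return np.array(s['position'])+T@H[:3,3], T@H[:3,:3]@d
def onz(n,u,v,z,s=None):
    o,d=ray(n,u,v,s); return o+d*(z-o[2])/d[2]
def proj(n,p):
    c=optics.calibration(n); q=np.array(c['view'])@np.r_[p,1]; k=np.array(c['mtx'])@q[:3]; return k[:2]/k[2]
E
python3 - <<'E'
from h import *
print(arm.read_state())
for n in('scene','top','wrist'): snap(n,n+'0'); print(optics.calibration(n))
E
```

```text
{'t': 0.0, 'q': array([-1.2821911 ,  0.53718931, -0.00442724,  1.53882956,  0.00257964,
        1.06727794, -0.07121128]), 'qd': array([ 0.00013917, -0.00079483, -0.00089199, -0.00110692,  0.00123563,
       -0.0004847 , -0.00031802]), 'tau': array([-2.06298228e-04, -5.70999599e+01,  9.90773141e-01, -2.51592386e+01,
       -5.62498765e-02,  1.81461673e-02,  1.77009124e-04]), 'position': array([0.22563316, 0.60898055, 0.25484113]), 'eef_rot': array([-9.40486702e-05,  1.76453341e-01,  9.84308639e-01, -8.44001828e-04]), 'contact_force': array([ 0.26564929, -0.16588792,  0.84419966]), 'ft_torque': array([ 0.00563691, -0.00981299,  0.03392212]), 'grip_force': 0.0, 'grip_width': 0.9995817193076124}
{'mtx': array([[563.51499071,   0.        , 319.0087644 ],
       [  0.        , 563.51499071, 234.70936725],
       [  0.        ,   0.        ,   1.        ]]), 'view': array([[-0.66020865,  0.75099848,  0.01121659,  0.42281049],
       [ 0.43175484,  0.39169428, -0.81250437, -0.0941452 ],
       [-0.61458302, -0.5315796 , -0.58284719,  1.55143794],
       [ 0.        ,  0.        ,  0.       
[... 348 characters left out ...]
71978e-01],
       [ 2.12552181e-01, -2.56738560e-02, -9.76812379e-01,
         1.11143311e+00],
       [ 0.00000000e+00,  0.00000000e+00,  0.00000000e+00,
         1.00000000e+00]])}
{'mtx': array([[371.64829954,   0.        , 318.54670276],
       [  0.        , 371.64829954, 240.20736603],
       [  0.        ,   0.        ,   1.        ]]), 'hand_eye': array([[-2.15576439e-04, -9.50450092e-01, -3.10877108e-01,
         8.00920756e-02],
       [ 9.99999965e-01, -2.53102825e-04,  8.03699312e-05,
         4.26634834e-04],
       [-1.55071483e-04, -3.10877080e-01,  9.50450113e-01,
        -1.28761931e-01],
       [ 0.00000000e+00,  0.00000000e+00,  0.00000000e+00,
         1.00000000e+00]])}
```

View pics/top0.png

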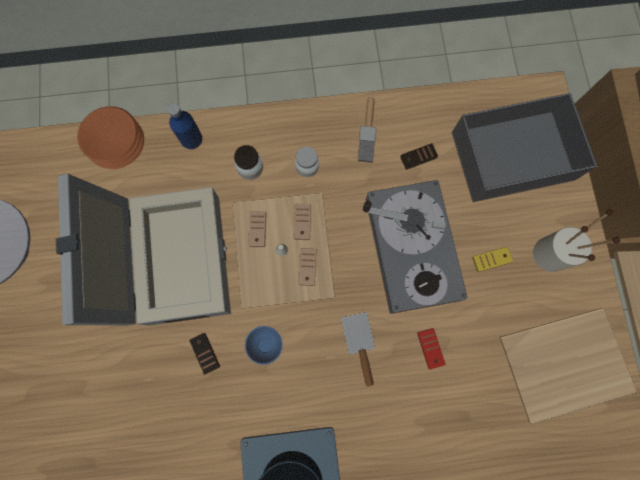

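View pics/scene0.png

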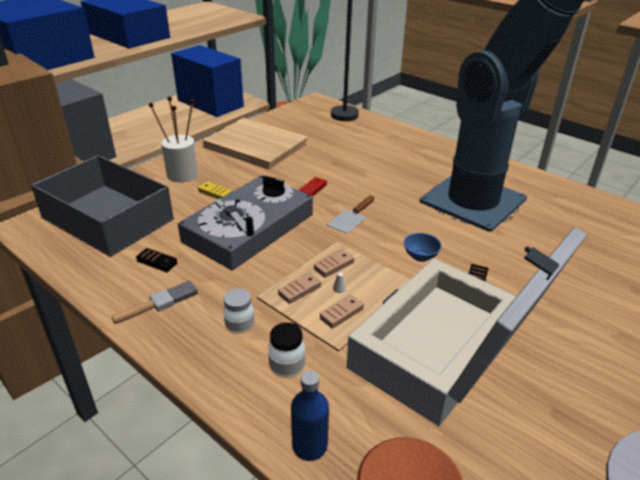

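Run:
```python
from h import *
im=cv2.imread('pics/top0.png')
for c in [(257,236),(303,228),(307,274),(245,205),(320,230),(140,250),(180,250),(420,285),(380,195)]: print(c,im[c[1],c[0],::-1])
for n,c in dict(kA=(130,198),kB=(213,189),kC=(228,313),kD=(135,323)).items(): print(n,onz('top',*c,.085).round(3))
for c in [(439,181),(466,297),(391,311),(368,191)]: print('ctl',onz('top',*c,.06).round(3))
for c in [(257,228),(303,221),(307,266)]: print('tile',onz('top',*c,.027).round(3))
print('sel',onz('top',428,283,.103),'axis',onz('top',412,221,.09),'handle',onz('top',368,205,.129))
a=cv2.resize(im[175:320,350:480],None,fx=4,fy=4,interpolation=2)
b=cv2.resize(im[190:310,230:340],None,fx=2.5,fy=2.5,interpolation=2)
o=np.zeros((600,800,3),np.uint8);o[:580,:520]=a;o[:300,525:800]=b;cv2.imwrite('pics/c0.png',o)
```

```text
(257, 236) [140 119 101]
(303, 228) [140 118  99]
(307, 274) [143 122 103]
(245, 205) [150 130 102]
(320, 230) [154 134 108]
(140, 250) [149 146 132]
(180, 250) [149 147 133]
(420, 285) [109 109 105]
(380, 195) [89 91 95]
kA [0.69  0.313 0.085]
kB [0.689 0.114 0.085]
kC [0.39  0.101 0.085]
kD [0.392 0.312 0.085]
ctl [ 0.655 -0.437  0.06 ]
ctl [ 0.365 -0.452  0.06 ]
ctl [ 0.353 -0.272  0.06 ]
ctl [ 0.649 -0.259  0.06 ]
tile [0.596 0.023 0.027]
tile [ 0.601 -0.093  0.027]
tile [ 0.487 -0.09   0.027]
sel [ 0.40366937 -0.35828939  0.103     ] axis [ 0.55447235 -0.34802291  0.09      ] handle [ 0.59444178 -0.24464009  0.129     ]
```

View pics/c0.png

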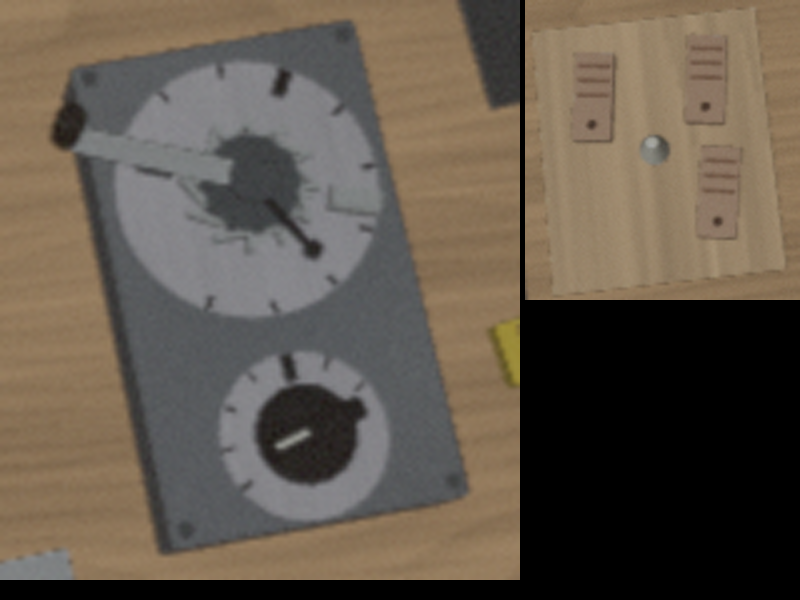

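```bash
python3 -m crank '[0,0,0.05,0,0,0, 0,0,0.1,0,0,0, 0,0,0.15,0,0,0, 0,0,0.18,0,0,0]' 0
python3 -m crank '[0.022,-0.042,0,0,0,1.4, 0.044,-0.085,0,0,0,2.7, 0.066,-0.128,0,0,0,4.1, 0.087,-0.17,0,0,0,5.4, 0.108,-0.213,0,0,0,6.8]'
python3 -m crank '[0.022,-0.042,0,0,0,1.4, 0.044,-0.085,0,0,0,2.7, 0.066,-0.128,0,0,0,4.1, 0.087,-0.17,0,0,0,5.4, 0.108,-0.213,0,0,0,6.8]'
python3 -m crank '[0.022,-0.042,-0.03,0,0,1.4, 0.044,-0.085,-0.06,0,0,2.7, 0.066,-0.128,-0.09,0,0,4.1, 0.087,-0.17,-0.09,0,0,5.4, 0.108,-0.213,-0.09,0,0,6.8]'
python3 -m crank '[0,0,0,0,0,0, 0,0,0,0,0,0,0,0,0,0,0,0]'
python3 - <<'E'
from h import *
s,im=snap('wrist','w1'); print(s['position'],s['eef_rot'],s['contact_force'])
E
```

```text
t: 0.55
position: [0.226, 0.6101, 0.44]
eef_rot: [0.0, 0.176, 0.984, 0.002]
contact_force: [0.4, 0.4, 0.2]
grip_width: 1.0
grip_force: 0.0
t: 1.05
position: [0.3343, 0.3945, 0.4355]
eef_rot: [-0.0, 0.117, 0.993, -0.0]
contact_force: [1.1, 1.1, 0.3]
grip_width: 0.996
grip_force: 0.0
t: 1.55
position: [0.4421, 0.1816, 0.4357]
eef_rot: [0.0, 0.058, 0.998, 0.0]
contact_force: [1.4, 0.6, 0.3]
grip_width: 0.999
grip_force: 0.0
t: 2.05
position: [0.544, -0.0198, 0.3446]
eef_rot: [-0.001, -0.002, 1.0, 0.0]
contact_force: [0.5, 1.0, -0.9]
grip_width: 1.001
grip_force: 0.0
t: 2.35
position: [0.544, -0.0171, 0.346]
eef_rot: [-0.0, -0.001, 1.0, 0.0]
contact_force: [-1.1, -0.1, -0.2]
grip_width: 0.997
grip_force: 0.0
[ 0.54404476 -0.01707495  0.34604205] [-2.40969061e-04 -1.35014939e-03  9.99998993e-01  3.65944172e-04] [-1.11645911 -0.09940981 -0.16456814]
```

View pics/w1.png

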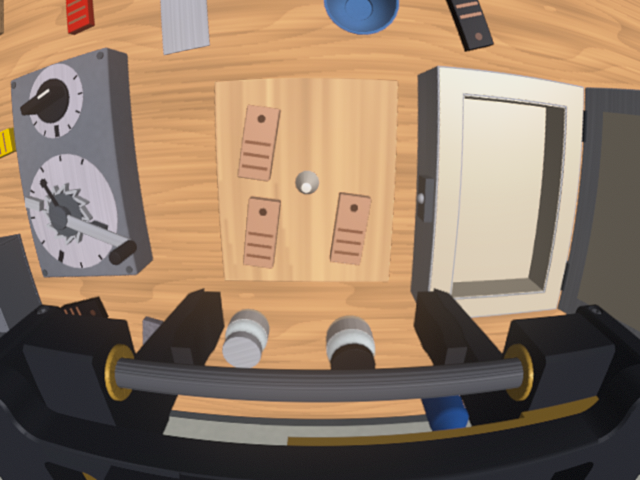

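Run:
```python
from h import *
s=arm.read_state(); im=cv2.imread('pics/w1.png'); hsv=cv2.cvtColor(im,cv2.COLOR_BGR2HSV)
for n,c in dict(tile=(262,135),tile2=(350,222),board=(300,120),wood=(250,50),cream=(505,180),rim=(455,150),dial=(65,80)).items(): print(n,hsv[c[1],c[0]])
def rect(pts,z): 
    q=np.array([onz('wrist',*p,z,s)[:2] for p in pts],np.float32); return cv2.minAreaRect(q),q
h=hsv.astype(int)
m=((h[...,0]<=11)&(h[...,1]>60)&(h[...,2]>110)).astype(np.uint8)
m[:,:218]=0;m[:,398:]=0;m[:82]=0;m[290:]=0
for k in cv2.findContours(m,0,2)[0]:
    if cv2.contourArea(k)>800: print('tile',cv2.contourArea(k),rect(k[:,0],.027)[0])
m=((h[...,1]<60)&(h[...,2]>150)).astype(np.uint8); 
for k in cv2.findContours(m,0,2)[0]:
    a=cv2.contourArea(k)
    if a>1000:
        x=k[:,0].mean(0)
        if x[0]>410 : print('kiln',a,rect(k[:,0],.085)[0],rect(k[:,0],.085)[1][[0]])
        elif x[0]<140:
            q=rect(cv2.convexHull(k)[:,0],.06)[1]; print('dial',a,x,cv2.minEnclosingCircle(q),cv2.fitEllipse(q))
for c in [(439,68),(584,88),(559,312),(425,318)]: print('kc',onz('wrist',*c,.085,s).round(3))
for c in [(112,49),(151,268),(42,276),(12,79)]: print('ctl',onz('wrist',*c,.06,s).round(3))
print('kn',onz('wrist',25,108,.1,s).round(3),onz('wrist',66,86,.1,s).round(3))
print('h',onz('wrist',123,252,.129,s).round(3),'ptip',onz('wrist',43,184,.075,s).round(3),'mark',onz('wrist',58,256,.06,s).round(3),'cone',onz('wrist',307,180,.045,s))
```

```text
tile [ 11  97 214]
tile2 [ 11  98 210]
board [ 15 105 218]
wood [ 15 125 219]
cream [ 21  37 227]
rim [ 21  34 231]
dial [145  14 200]
tile 1786.5 ((0.6006945371627808, -0.08928413689136505), (0.037954457104206085, 0.0895187109708786), 81.97444915771484)
tile 1792.0 ((0.5958212614059448, 0.02311135083436966), (0.0377633273601532, 0.08933481574058533), 82.40033721923828)
tile 2079.0 ((0.4872145652770996, -0.08920993655920029), (0.03875010088086128, 0.08726151287555695), 80.4262924194336)
dial 7501.0 [ 70.31102362 211.69291339] ((0.5685819387435913, -0.35216981172561646), 0.09428848326206207) ((0.5623067617416382, -0.35172340273857117), (0.15676505863666534, 0.1779990792274475), 156.03671264648438)
kiln 27461.5 ((0.5437700152397156, 0.2126317024230957), (0.30032554268836975, 0.19998866319656372), 1.4356902837753296) [[0.3971039  0.10964394]]
dial 1502.5 [ 57.6443299  101.04639175] ((0.40788617730140686, -0.3635959327220917), 0.05078491196036339) ((0.408173531293869, -0.3632568418979645), (0.1002756804227829, 0.10072041302919388), 66.02297973632812)
kc [0.399 0.111 0.085]
kc [0.393 0.31  0.085]
kc [0.697 0.325 0.085]
kc [0.693 0.116 0.085]
ctl [ 0.357 -0.267  0.06 ]
ctl [ 0.638 -0.233  0.06 ]
ctl [ 0.658 -0.435  0.06 ]
ctl [ 0.362 -0.448  0.06 ]
kn [ 0.415 -0.382  0.1  ] [ 0.399 -0.31   0.1  ]
h [ 0.591 -0.23   0.129] ptip [ 0.517 -0.383  0.075] mark [ 0.625 -0.391  0.06 ] cone [ 0.53075825 -0.02977685  0.045     ]
```

```bash
python3 -m crank '[0.01,0.008,-0.05,0,0,-1.5, 0.02,0.016,-0.1,0,0,-3, 0.032,0.024,-0.15,0,0,-4.5, 0.042,0.032,-0.19,0,0,-6, 0.052,0.040,-0.226,0,0,-7.6]' 70 30
python3 -m crank '[0,0,-0.03,0,0,0, 0,0,-0.06,0,0,0, 0,0,-0.08,0,0,0, 0,0,-0.091,0,0,0, 0,0,-0.091,0,0,0]'
python3 -m crank '[0,0,0,0,0,0, 0,0,0,0,0,0, 0,0,0,0,0,0, 0,0,0,0,0,0, 0,0,0,0,0,0]' 255 30
python3 -m crank '[0,0,0.02,0,0,0, 0,0,0.06,0,0,0, 0,0,0.1,0,0,0, 0,0,0.14,0,0,0, 0,0,0.14,0,0,0]'
python3 -c "
from h import *
s=arm.read_state();print(s['q'],s['position'])"
```

```text
t: 2.9
position: [0.5956, 0.0242, 0.1178]
eef_rot: [-0.001, 0.065, 0.998, 0.0]
contact_force: [-0.2, -0.5, 0.7]
grip_width: 0.722
grip_force: 0.0
t: 3.4
position: [0.5958, 0.0229, 0.0284]
eef_rot: [-0.001, 0.065, 0.998, 0.0]
contact_force: [0.7, -0.0, -0.1]
grip_width: 0.725
grip_force: 0.0
t: 3.9
position: [0.597, 0.0218, 0.0302]
eef_rot: [0.001, 0.066, 0.998, 0.0]
contact_force: [-1.3, 0.6, 6.9]
grip_width: 0.449
grip_force: 30.0
t: 4.4
position: [0.5997, 0.0213, 0.1746]
eef_rot: [0.005, 0.066, 0.998, 0.001]
contact_force: [-0.4, -0.6, -0.1]
grip_width: 0.451
grip_force: 30.0
[-0.3885968   0.56857753  0.38238282  1.76719664 -0.27175652  0.84824292
  1.55734856] [0.59970262 0.0213097  0.17463805]
```

```bash
python3 -m crank '[0.002,0.02,0,0,0,-8, 0.003,0.04,0,0,0,-16, 0.005,0.06,0,0,0,-24, 0.007,0.08,0,0,0,-32, 0.008,0.097,0,0,0,-40]'
python3 -m crank '[0.002,0.02,0,0,0,-8, 0.003,0.04,0,0,0,-16, 0.005,0.06,0,0,0,-24, 0.007,0.08,0,0,0,-32, 0.008,0.096,0,0,0,-40.6]'
python3 -m crank '[0,0,0,0,0,0,0,0,0,0,0,0,0,0,0,0,0,0]'
python3 - <<'E'
from h import *
s,im=snap('wrist','w2'); print(s['position'],s['eef_rot'],s['contact_force'],s['q'])
w=s['eef_rot'];print(R.from_quat([w[1],w[2],w[3],w[0]]).as_matrix().round(3))
E
```

```text
t: 4.9
position: [0.6038, 0.1198, 0.1683]
eef_rot: [-0.001, 0.405, 0.914, -0.0]
contact_force: [-0.8, -0.2, -1.7]
grip_width: 0.449
grip_force: 30.0
t: 5.4
position: [0.6117, 0.216, 0.1682]
eef_rot: [-0.0, 0.697, 0.717, -0.0]
contact_force: [0.5, -0.0, -2.0]
grip_width: 0.451
grip_force: 30.0
t: 5.7
position: [0.6122, 0.2127, 0.169]
eef_rot: [0.0, 0.695, 0.719, -0.001]
contact_force: [-0.4, -1.3, -0.4]
grip_width: 0.455
grip_force: 3.0
[0.61223897 0.21273358 0.16899044] [ 2.01755785e-04  6.95015141e-01  7.18994875e-01 -5.32265784e-04] [-0.40331439 -1.29457896 -0.43874787] [-0.87557226  0.74278472  0.72175131  1.64112984 -0.56746547  0.97898136
  0.07554737]
[[-0.034  0.999 -0.   ]
 [ 0.999  0.034 -0.001]
 [-0.001 -0.    -1.   ]]
```

View pics/w2.png

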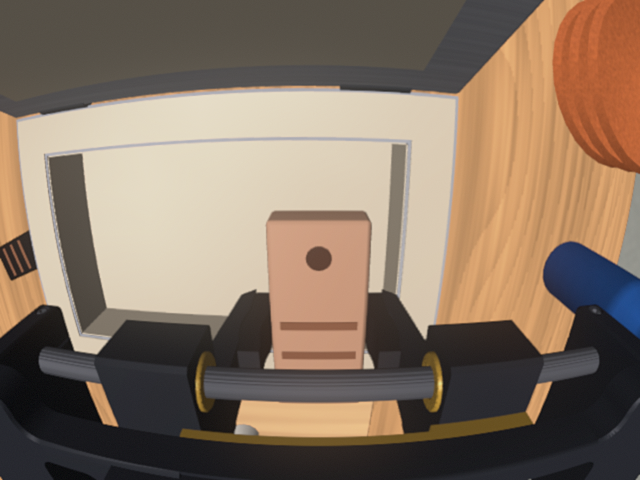

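```bash
python3 -m crank '[0,-0.006,-0.0,0,0,0, 0.002,-0.012,0,0,0,0,0.002,-0.012,0,0,0,0]' 255 30
python3 -m crank '[0,0,-0.03,0,0,0, 0,0,-0.06,0,0,0, 0,0,-0.085,0,0,0, 0,0,-0.1,0,0,0, 0,0,-0.104,0,0,0]'
python3 -m crank '[0,0,-0.002,0,0,0, 0,0,-0.004,0,0,0, 0,0,-0.004,0,0,0]'
```

```text
t: 6.05
position: [0.6149, 0.2003, 0.1695]
eef_rot: [0.0, 0.696, 0.718, -0.0]
contact_force: [0.2, -0.1, -0.9]
grip_width: 0.451
grip_force: 30.0
t: 6.55
position: [0.6135, 0.2022, 0.0637]
eef_rot: [-0.001, 0.695, 0.719, -0.001]
contact_force: [0.4, -0.1, -1.1]
grip_width: 0.451
grip_force: 30.0
t: 6.85
position: [0.615, 0.2028, 0.0621]
eef_rot: [0.0, 0.695, 0.719, 0.001]
contact_force: [1.1, 0.1, -1.3]
grip_width: 0.449
grip_force: 30.0
```

```bash
python3 -m crank '[0,0,-0.001,0,0,0, 0,0,-0.002,0,0,0, 0,0,-0.002,0,0,0]'
python3 -m crank '[0,0,0,0,0,0, 0,0,0,0,0,0, 0,0,0,0,0,0]' 104
python3 -m crank '[0,0,0.01,0,0,0, 0,0,0.03,0,0,0, 0,0,0.06,0,0,0, 0,0,0.1,0,0,0, 0,0,0.13,0,0,0]'
python3 -m crank '[0,-0.04,0,0,0,0, 0,-0.08,0,0,0,0, 0,-0.12,0,0,0,0, 0,-0.12,0,0,0,0]'
python3 - <<'E'
from h import *
s,im=snap('wrist','w3'); print(s['position'],s['eef_rot'],s['contact_force'],s['q'])
E
```

```text
t: 7.15
position: [0.615, 0.2028, 0.0612]
eef_rot: [-0.0, 0.695, 0.719, 0.001]
contact_force: [-4.1, -0.6, 10.4]
grip_width: 0.451
grip_force: 30.0
t: 7.45
position: [0.6145, 0.2027, 0.0593]
eef_rot: [0.0, 0.695, 0.719, 0.0]
contact_force: [-0.3, 0.1, -0.3]
grip_width: 0.595
grip_force: 0.0
t: 7.95
position: [0.615, 0.2024, 0.192]
eef_rot: [0.001, 0.696, 0.718, 0.001]
contact_force: [1.2, 0.2, 0.1]
grip_width: 0.591
grip_force: 0.0
t: 8.35
position: [0.6143, 0.0746, 0.1908]
eef_rot: [0.002, 0.699, 0.715, -0.001]
contact_force: [0.5, -0.9, 0.3]
grip_width: 0.593
grip_force: 0.0
[0.61430566 0.07463119 0.19077043] [ 0.00176353  0.69885866  0.7152572  -0.00077848] [ 0.52809514 -0.85877809  0.34094021] [-0.70644163  0.67152683  0.75149054  1.71264384 -0.53492865  0.97327187
  0.2695501 ]
```

View pics/w3.png

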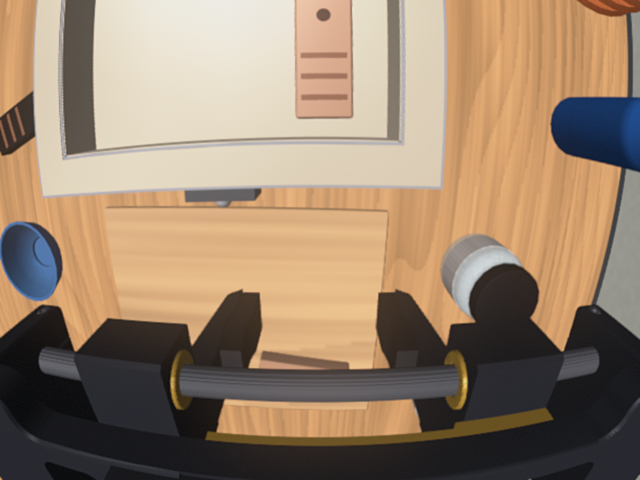

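```bash
python3 -m crank '[-0.005,-0.017,0.01,0,0,8, -0.01,-0.034,0.02,0,0,16, -0.015,-0.051,0.03,0,0,24, -0.02,-0.068,0.04,0,0,32, -0.027,-0.085,0.05,0,0,40]' 70
python3 -m crank '[-0.01,-0.017,0.01,0,0,8, -0.02,-0.034,0.02,0,0,16, -0.04,-0.051,0.03,0,0,24, -0.05,-0.068,0.04,0,0,32, -0.06,-0.085,0.05,0,0,40]'
python3 -m crank '[0,0,0,0,0,0,0,0,0,0,0,0,0,0,0,0,0,0,0,0,0,0,0,0]'
cat > tiles.py <<'E'
from h import *
import sys
s,im=snap('wrist',sys.argv[1]); s=s or 0
w=s['eef_rot'];M=R.from_quat([w[1],w[2],w[3],w[0]]).as_matrix();print(s['position'],'closing deg',np.degrees(np.arctan2(M[1,1],M[0,1])))
h=cv2.cvtColor(im,cv2.COLOR_RGB2HSV).astype(int)
m=((h[...,0]<=12)&(h[...,1]>60)&(h[...,1]<120)&(h[...,2]>110)).astype(np.uint8)
for k in cv2.findContours(m,0,2)[0]:
    if cv2.contourArea(k)>800:
        q=np.array([onz('wrist',*p,.027,s)[:2] for p in k[:,0]],np.float32); print(k[:,0].mean(0).round(),cv2.minAreaRect(q))
E
python3 tiles.py w4
```

```text
t: 8.9
position: [0.5875, -0.0015, 0.2399]
eef_rot: [0.0, 0.404, 0.915, 0.0]
contact_force: [-0.1, -0.5, 0.2]
grip_width: 0.727
grip_force: 0.0
t: 9.4
position: [0.5272, -0.0867, 0.2901]
eef_rot: [0.0, 0.067, 0.998, 0.0]
contact_force: [0.6, 0.8, -0.8]
grip_width: 0.727
grip_force: 0.0
t: 9.8
position: [0.5277, -0.086, 0.2886]
eef_rot: [-0.0, 0.071, 0.998, 0.0]
contact_force: [0.9, -0.1, -0.7]
grip_width: 0.722
grip_force: 0.0
[ 0.52768076 -0.08597861  0.28855128] closing deg 81.91006613965605
[569. 244.] ((0.6262370347976685, 0.22808602452278137), (0.04839238151907921, 0.09179200232028961), 1.6594316959381104)
[323. 247.] ((0.6004417538642883, -0.09031475335359573), (0.03898225352168083, 0.09214870631694794), 82.28036499023438)
[309. 160.] ((0.4869708716869354, -0.09025957435369492), (0.0389103963971138, 0.08879069983959198), 80.26791381835938)
```

```bash
python3 -m crank '[0.02,-0.001,-0.04,0,0,0, 0.04,-0.002,-0.08,0,0,0, 0.06,-0.003,-0.12,0,0,0, 0.073,-0.004,-0.16,0,0,0, 0.073,-0.004,-0.18,0,0,0]' 70 30
python3 -m crank '[0,0,-0.03,0,0,0, 0,0,-0.06,0,0,0, 0,0,-0.075,0,0,0, 0,0,-0.08,0,0,0, 0,0,-0.08,0,0,0]'
python3 -m crank '[0,0,0,0,0,0, 0,0,0,0,0,0, 0,0,0,0,0,0, 0,0,0,0,0,0, 0,0,0,0,0,0]' 255 30
python3 -m crank '[0,0,0.02,0,0,0, 0,0,0.06,0,0,0, 0,0,0.1,0,0,0, 0,0,0.14,0,0,0, 0,0,0.14,0,0,0]'
python3 -m crank '[-0.002,0.02,0,0,0,-8, -0.01,0.05,0,0,0,-16, -0.015,0.08,0,0,0,-24, -0.02,0.11,0,0,0,-32, -0.027,0.145,0,0,0,-40]'
python3 -m crank '[-0.002,0.03,0,0,0,-8, -0.01,0.06,0,0,0,-16, -0.015,0.09,0,0,0,-24, -0.02,0.12,0,0,0,-32, -0.029,0.146,0,0,0,-40.6]'
python3 -m crank '[0,0,0,0,0,0, 0,0,0,0,0,0, 0,0,0,0,0,0, 0,0,0,0,0,0]'
```

```text
t: 10.35
position: [0.6001, -0.0903, 0.105]
eef_rot: [-0.002, 0.07, 0.998, -0.0]
contact_force: [-0.5, 0.8, -0.2]
grip_width: 0.732
grip_force: 0.0
t: 10.85
position: [0.6005, -0.0913, 0.0291]
eef_rot: [-0.0, 0.071, 0.997, -0.0]
contact_force: [0.1, -0.2, -0.2]
grip_width: 0.729
grip_force: 0.0
t: 11.35
position: [0.601, -0.0914, 0.0301]
eef_rot: [0.001, 0.071, 0.997, 0.0]
contact_force: [-1.2, 0.5, 6.2]
grip_width: 0.448
grip_force: 30.0
t: 11.85
position: [0.6035, -0.0924, 0.1745]
eef_rot: [0.005, 0.071, 0.997, -0.0]
contact_force: [-0.4, -0.2, -1.1]
grip_width: 0.448
grip_force: 30.0
t: 12.35
position: [0.5725, 0.054, 0.1682]
eef_rot: [-0.0, 0.411, 0.912, -0.001]
contact_force: [0.8, -0.7, -0.7]
grip_width: 0.45
grip_force: 30.0
t: 12.85
position: [0.5436, 0.2012, 0.1681]
eef_rot: [-0.0, 0.701, 0.713, -0.0]
contact_force: [0.5, -1.1, -1.9]
grip_width: 0.453
grip_force: 30.0
t: 13.25
position: [0.5446, 0.198, 0.1691]
eef_rot: [0.0, 0.7, 0.714, -0.0]
contact_force: [-0.3, -0.4, -1.6]
grip_width: 0.454
grip_force: 30.0
```

```bash
python3 -m crank '[0,0,-0.03,0,0,0, 0,0,-0.06,0,0,0, 0,0,-0.085,0,0,0, 0,0,-0.1,0,0,0, 0,0,-0.106,0,0,0]'
python3 -m crank '[0,0,-0.002,0,0,0, 0,0,-0.004,0,0,0, 0,0,-0.004,0,0,0]'
python3 -m crank '[0,0,0,0,0,0, 0,0,0,0,0,0, 0,0,0,0,0,0]' 104
python3 -m crank '[0,0,0.01,0,0,0, 0,0,0.03,0,0,0, 0,0,0.06,0,0,0, 0,0,0.1,0,0,0, 0,0,0.13,0,0,0]'
python3 -m crank '[-0.005,-0.03,0.01,0,0,8, -0.01,-0.06,0.02,0,0,16, -0.02,-0.09,0.03,0,0,24, -0.03,-0.12,0.04,0,0,32, -0.045,-0.145,0.05,0,0,40]' 70
python3 -m crank '[-0.01,-0.03,0.01,0,0,8, -0.02,-0.06,0.02,0,0,16, -0.04,-0.09,0.03,0,0,24, -0.05,-0.12,0.04,0,0,32, -0.06,-0.145,0.05,0,0,40]'
python3 -m crank '[0,0,0,0,0,0,0,0,0,0,0,0,0,0,0,0,0,0,0,0,0,0,0,0]'
python3 tiles.py w5
```

```text
t: 13.75
position: [0.544, 0.1986, 0.062]
eef_rot: [-0.0, 0.699, 0.715, -0.001]
contact_force: [0.4, 0.6, -2.2]
grip_width: 0.452
grip_force: 30.0
t: 14.05
position: [0.545, 0.1992, 0.0611]
eef_rot: [-0.0, 0.699, 0.715, 0.001]
contact_force: [-4.7, -1.6, 7.2]
grip_width: 0.446
grip_force: 30.0
t: 14.35
position: [0.5449, 0.1999, 0.0598]
eef_rot: [0.0, 0.699, 0.715, 0.001]
contact_force: [-0.2, -0.1, 0.8]
grip_width: 0.591
grip_force: 0.0
t: 14.85
position: [0.5449, 0.1993, 0.1919]
eef_rot: [0.0, 0.699, 0.715, 0.001]
contact_force: [0.7, 0.4, -0.2]
grip_width: 0.59
grip_force: 0.0
t: 15.35
position: [0.4993, 0.0525, 0.2404]
eef_rot: [0.001, 0.411, 0.912, 0.0]
contact_force: [-0.3, -1.3, -0.3]
grip_width: 0.73
grip_force: 0.0
t: 15.85
position: [0.4384, -0.0924, 0.2902]
eef_rot: [0.0, 0.074, 0.997, 0.0]
contact_force: [0.5, -0.4, 0.0]
grip_width: 0.722
grip_force: 0.0
t: 16.25
position: [0.4395, -0.0895, 0.2889]
eef_rot: [-0.0, 0.076, 0.997, -0.0]
contact_force: [-0.6, 0.7, -0.7]
grip_width: 0.723
grip_force: 0.0
[ 0.43950782 -0.08945126  0.28890145] closing deg 81.3349280423565
[561. 303.] ((0.6317710876464844, 0.2281428873538971), (0.052551474422216415, 0.09190439432859421), 2.022185802459717)
[563. 256.] ((0.5574715733528137, 0.22475963830947876), (0.04906848445534706, 0.08835621923208237), 1.4824233055114746)
[330. 236.] ((0.4854338467121124, -0.08971242606639862), (0.03844938799738884, 0.09079013019800186), 80.7763442993164)
```

```bash
python3 -m crank '[0.01,0,-0.04,0,0,0, 0.02,0,-0.08,0,0,0, 0.03,0,-0.12,0,0,0, 0.047,0,-0.16,0,0,0, 0.047,0,-0.18,0,0,0]' 70 30
python3 -m crank '[0,0,-0.03,0,0,0, 0,0,-0.06,0,0,0, 0,0,-0.075,0,0,0, 0,0,-0.08,0,0,0, 0,0,-0.08,0,0,0]'
python3 -m crank '[0,0,0,0,0,0, 0,0,0,0,0,0, 0,0,0,0,0,0, 0,0,0,0,0,0, 0,0,0,0,0,0]' 255 30
python3 -m crank '[0,0,0.02,0,0,0, 0,0,0.06,0,0,0, 0,0,0.1,0,0,0, 0,0,0.14,0,0,0, 0,0,0.14,0,0,0]'
python3 -m crank '[-0.001,0.02,0,0,0,-8, -0.002,0.05,0,0,0,-16, -0.003,0.08,0,0,0,-24, -0.004,0.11,0,0,0,-32, -0.006,0.145,0,0,0,-40]'
python3 -m crank '[-0.001,0.03,0,0,0,-8, -0.002,0.06,0,0,0,-16, -0.003,0.09,0,0,0,-24, -0.004,0.12,0,0,0,-32, -0.006,0.144,0,0,0,-40]'
python3 -m crank '[0,0,0,0,0,0, 0,0,0,0,0,0, 0,0,0,0,0,0, 0,0,0,0,0,0]'
```

```text
t: 16.8
position: [0.4867, -0.0894, 0.1058]
eef_rot: [-0.001, 0.075, 0.997, -0.0]
contact_force: [-0.0, -0.2, -0.7]
grip_width: 0.722
grip_force: 0.0
t: 17.3
position: [0.4864, -0.0904, 0.0291]
eef_rot: [-0.0, 0.076, 0.997, -0.0]
contact_force: [-0.6, -0.5, -0.3]
grip_width: 0.726
grip_force: 0.0
t: 17.8
position: [0.4869, -0.0904, 0.0299]
eef_rot: [0.001, 0.076, 0.997, 0.0]
contact_force: [-1.6, 1.4, 7.2]
grip_width: 0.452
grip_force: 30.0
t: 18.3
position: [0.4891, -0.091, 0.1734]
eef_rot: [0.004, 0.076, 0.997, 0.0]
contact_force: [0.5, 0.1, -2.3]
grip_width: 0.452
grip_force: 30.0
t: 18.8
position: [0.4797, 0.0552, 0.1685]
eef_rot: [-0.0, 0.416, 0.91, -0.0]
contact_force: [0.5, -0.2, -1.5]
grip_width: 0.449
grip_force: 30.0
t: 19.3
position: [0.4736, 0.2005, 0.1683]
eef_rot: [-0.0, 0.701, 0.714, -0.0]
contact_force: [0.7, -0.3, -1.5]
grip_width: 0.451
grip_force: 30.0
t: 19.7
position: [0.4744, 0.1973, 0.1691]
eef_rot: [-0.0, 0.7, 0.715, -0.0]
contact_force: [-0.2, 0.8, -1.2]
grip_width: 0.451
grip_force: 30.0
```

```bash
python3 -m crank '[0,0,-0.03,0,0,0, 0,0,-0.06,0,0,0, 0,0,-0.085,0,0,0, 0,0,-0.1,0,0,0, 0,0,-0.106,0,0,0]'
python3 -m crank '[0,0,-0.002,0,0,0, 0,0,-0.004,0,0,0, 0,0,-0.004,0,0,0]'
python3 -m crank '[0,0,0,0,0,0, 0,0,0,0,0,0, 0,0,0,0,0,0]' 104
python3 -m crank '[0,0,0.01,0,0,0, 0,0,0.05,0,0,0, 0,0,0.1,0,0,0, 0,0,0.15,0,0,0, 0,0,0.19,0,0,0]'
python3 -m crank '[0.005,-0.04,0.05,0,0,0, 0.01,-0.08,0.1,0,0,0, 0.02,-0.12,0.1,0,0,0, 0.03,-0.15,0.1,0,0,0, 0.03,-0.15,0.1,0,0,0]' 255 10
python3 - <<'E'
from h import *
s,im=snap('wrist','w6');im2=snap('top','t6')[1]; print(s['position'])
o=np.hstack([cv2.resize(im,(400,300)),cv2.resize(im2[150:350,30:297],(400,300))]);cv2.imwrite('pics/c6.png',o[:,:,::-1])
E
```

```text
t: 20.2
position: [0.474, 0.1978, 0.0622]
eef_rot: [-0.0, 0.699, 0.715, -0.001]
contact_force: [0.0, -0.1, -1.8]
grip_width: 0.45
grip_force: 30.0
t: 20.5
position: [0.4749, 0.1983, 0.0609]
eef_rot: [-0.0, 0.699, 0.715, 0.001]
contact_force: [-3.5, -1.5, 10.3]
grip_width: 0.447
grip_force: 30.0
t: 20.8
position: [0.4748, 0.1989, 0.0597]
eef_rot: [0.0, 0.699, 0.715, 0.001]
contact_force: [0.2, -0.7, 0.0]
grip_width: 0.59
grip_force: 0.0
t: 21.3
position: [0.4747, 0.198, 0.2523]
eef_rot: [0.0, 0.7, 0.715, 0.001]
contact_force: [0.0, 1.1, -0.7]
grip_width: 0.594
grip_force: 0.0
t: 21.8
position: [0.5052, 0.0412, 0.3515]
eef_rot: [0.001, 0.703, 0.711, 0.001]
contact_force: [-0.1, -0.6, -0.4]
grip_width: 0.163
grip_force: 0.0
[0.50524911 0.04122393 0.35151654]
```

View pics/c6.png

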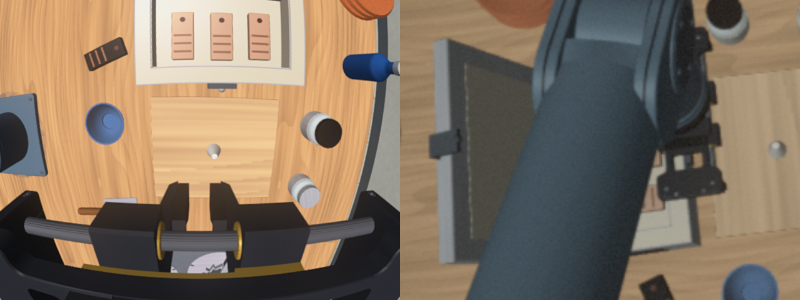

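```bash
python3 -c "
from h import *
print(onz('top',66,178,.284),onz('top',62,322,.284))"
python3 -m crank '[0,0.04,0.03,0,0,0, 0,0.08,0.03,0,0,0, 0,0.12,0.03,0,0,0, 0,0.16,0.03,0,0,0, 0,0.2,0.03,0,0,0]' 255 10
python3 -m crank '[0,0.05,0,0,0,0, 0,0.1,0,0,0,0, 0,0.15,0,0,0,0, 0,0.2,0,0,0,0, 0,0.205,0,0,0,0]'
python3 -m crank '[0,0,-0.03,0,0,0, 0,0,-0.06,0,0,0, 0,0,-0.09,0,0,0, 0,0,-0.125,0,0,0, 0,0,-0.125,0,0,0]'
```

```text
[0.67547282 0.3660866  0.284     ] [0.39220148 0.37518808 0.284     ]
t: 22.4
position: [0.5028, 0.2522, 0.3787]
eef_rot: [-0.0, 0.698, 0.716, -0.001]
contact_force: [-0.5, 0.2, 0.3]
grip_width: 0.004
grip_force: 0.0
t: 22.9
position: [0.4995, 0.4631, 0.3763]
eef_rot: [-0.001, 0.694, 0.72, -0.001]
contact_force: [-0.1, -0.6, -0.5]
grip_width: 0.007
grip_force: 0.0
t: 23.4
position: [0.5002, 0.4536, 0.249]
eef_rot: [-0.001, 0.698, 0.716, -0.005]
contact_force: [-0.6, -0.1, -0.4]
grip_width: 0.007
grip_force: 0.0
```

```bash
python3 -m crank '[0,-0.02,0,0,0,0, 0,-0.04,0,0,0,0, 0,-0.05,0,0,0,0, 0,-0.06,0,0,0,0, 0,-0.07,0,0,0,0]'
python3 -m crank '[0,-0.01,0,0,0,0, 0,-0.02,0,0,0,0, 0,-0.03,0,0,0,0, 0,-0.04,0,0,0,0, 0,-0.05,0,0,0,0]'
python3 -m crank '[0,-0.01,0,0,0,0, 0,-0.02,0,0,0,0, 0,-0.03,0,0,0,0, 0,-0.04,0,0,0,0, 0,-0.04,0,0,0,0]'
python3 -m crank '[0,0,0.02,0,0,0, 0,0,0.04,0,0,0, 0,0,0.05,0,0,0, 0,0,0.05,0,0,0, 0,0,0.05,0,0,0]'
python3 -m crank '[0,0,0,0,0,0,0,0,0,0,0,0, 0,0,0,0,0,0,0,0,0,0,0,0,0,0,0,0,0,0]'
python3 - <<'E'
from h import *
s,im=snap('scene','s7');print(s['position'])
cv2.imwrite('pics/c7.png',im[180:480,240:640,::-1])
E
```

```text
t: 23.9
position: [0.5043, 0.3848, 0.2552]
eef_rot: [-0.0, 0.698, 0.716, 0.001]
contact_force: [0.0, 3.0, 2.8]
grip_width: 0.008
grip_force: 1.5
t: 24.4
position: [0.5044, 0.3328, 0.2542]
eef_rot: [-0.0, 0.699, 0.715, 0.0]
contact_force: [0.5, 2.3, 1.4]
grip_width: 0.006
grip_force: 1.3
t: 24.9
position: [0.5042, 0.2911, 0.2541]
eef_rot: [0.0, 0.7, 0.714, -0.001]
contact_force: [-0.4, 0.5, 0.3]
grip_width: -0.002
grip_force: 0.0
t: 25.4
position: [0.5039, 0.2936, 0.3035]
eef_rot: [-0.0, 0.699, 0.715, -0.0]
contact_force: [-0.0, -0.4, -0.7]
grip_width: 0.001
grip_force: 0.0
t: 25.9
position: [0.5043, 0.2936, 0.3041]
eef_rot: [-0.0, 0.699, 0.715, -0.0]
contact_force: [-0.7, -0.0, -0.4]
grip_width: 0.002
grip_force: 0.0
[0.50434515 0.29356611 0.30410634]
```

View pics/c7.png

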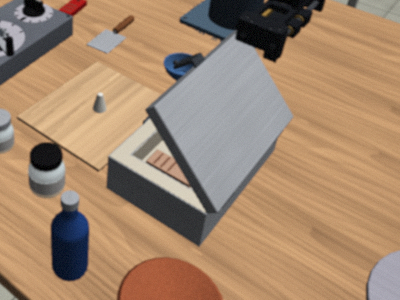

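```bash
python3 -m crank '[0,0,0,0,0,0,0,0,0,0,0,0, 0,0,0,0,0,0,0,0,0,0,0,0,0,0,0,0,0,0]'
python3 -m crank '[0,0,0.01,0,0,0,0,0,0.02,0,0,0, 0,0,0.02,0,0,0,0,0,0.02,0,0,0,0,0,0.02,0,0,0]'
python3 -m crank '[0.01,-0.03,0,0,0,0, 0.02,-0.06,0,0,0,0, 0.03,-0.09,0,0,0,0, 0.04,-0.12,0,0,0,0, 0.042,-0.15,0,0,0,0]'
python3 -m crank '[0,0,-0.04,0,0,0, 0,0,-0.08,0,0,0, 0,0,-0.12,0,0,0, 0,0,-0.16,0,0,0, 0,0,-0.165,0,0,0]'
python3 -m crank '[0,0,-0.01,0,0,0, 0,0,-0.015,0,0,0, 0,0,-0.02,0,0,0, 0,0,-0.02,0,0,0]'
```

```text
t: 26.45
position: [0.5043, 0.2936, 0.3042]
eef_rot: [-0.0, 0.699, 0.715, 0.0]
contact_force: [0.6, -0.2, -1.0]
grip_width: 0.003
grip_force: 0.0
t: 26.95
position: [0.5042, 0.2936, 0.3241]
eef_rot: [-0.0, 0.699, 0.715, -0.0]
contact_force: [0.1, -0.7, 0.0]
grip_width: 0.007
grip_force: 0.0
t: 27.45
position: [0.5469, 0.1422, 0.3239]
eef_rot: [0.0, 0.699, 0.715, -0.0]
contact_force: [1.2, -0.1, 0.4]
grip_width: 0.004
grip_force: 0.0
t: 27.95
position: [0.5433, 0.1432, 0.1551]
eef_rot: [-0.002, 0.699, 0.715, -0.003]
contact_force: [0.1, 0.4, -0.5]
grip_width: 0.0
grip_force: 0.0
t: 28.35
position: [0.5472, 0.1436, 0.1401]
eef_rot: [0.0, 0.699, 0.715, 0.001]
contact_force: [-0.1, -0.4, 1.0]
grip_width: 0.008
grip_force: 0.0
```

```bash
python3 -m crank '[0,0,-0.003,0,0,0, 0,0,-0.006,0,0,0, 0,0,-0.008,0,0,0]'
python3 -m crank '[0,0,-0.003,0,0,0, 0,0,-0.006,0,0,0, 0,0,-0.006,0,0,0]'
python3 -m crank '[0,0,-0.001,0,0,0, 0,0,-0.002,0,0,0, 0,0,-0.002,0,0,0]'
```

```text
t: 28.65
position: [0.5471, 0.1433, 0.1319]
eef_rot: [0.001, 0.699, 0.715, 0.001]
contact_force: [0.1, 0.1, 0.1]
grip_width: 0.004
grip_force: 0.1
t: 28.95
position: [0.5467, 0.1439, 0.1278]
eef_rot: [-0.001, 0.699, 0.715, 0.001]
contact_force: [-10.2, 1.0, 31.5]
grip_width: 0.007
grip_force: 15.4
t: 29.25
position: [0.5468, 0.1438, 0.1276]
eef_rot: [-0.002, 0.699, 0.715, 0.001]
contact_force: [-16.5, -0.7, 50.9]
grip_width: 0.008
grip_force: 25.2
```

```bash
python3 -m crank '[0,0,0.01,0,0,0, 0,0,0.05,0,0,0, 0,0,0.1,0,0,0, 0,0,0.15,0,0,0, 0,0,0.19,0,0,0]'
python3 -m crank '[-0.01,-0.05,0,0,0,0, -0.02,-0.1,0,0,0,0, -0.03,-0.15,0,0,0,0, -0.04,-0.19,0,0,0,0, -0.05,-0.23,0,0,0,0]'
python3 -m crank '[-0.015,-0.045,0,0,0,0, -0.03,-0.09,0,0,0,0, -0.045,-0.135,0,0,0,0, -0.06,-0.18,0,0,0,0, -0.07,-0.22,0,0,0,0]'
python3 -m crank '[-0.007,-0.02,0,0,0,0, -0.014,-0.04,0,0,0,0,-0.014,-0.04,0,0,0,0,-0.014,-0.04,0,0,0,0,-0.014,-0.04,0,0,0,0]'
python3 - <<'E'
from h import *
s,im=snap('wrist','w8');s2,t=snap('scene','s8'); print(s['position'],s['eef_rot'],s['q'])
o=np.hstack([cv2.resize(im,(480,360)),cv2.resize(t[240:480,340:600],(320,295))[:295]]) if 0 else None
a=np.zeros((480,800,3),np.uint8);a[:,:540]=im[:,50:590];a[:200,540:800]=t[240:440,340:600];cv2.imwrite('pics/c8.png',a[:,:,::-1])
E
```

```text
t: 29.75
position: [0.5465, 0.1436, 0.3157]
eef_rot: [0.0, 0.699, 0.715, 0.001]
contact_force: [0.2, 0.1, 0.0]
grip_width: 0.004
grip_force: 0.0
t: 30.25
position: [0.4955, -0.0881, 0.3132]
eef_rot: [-0.0, 0.699, 0.715, 0.0]
contact_force: [0.5, 0.8, 0.2]
grip_width: 0.004
grip_force: 0.0
t: 30.75
position: [0.4251, -0.3082, 0.3132]
eef_rot: [0.0, 0.699, 0.715, 0.0]
contact_force: [1.0, -0.4, 0.9]
grip_width: 0.006
grip_force: 0.0
t: 31.25
position: [0.4131, -0.3451, 0.3129]
eef_rot: [-0.0, 0.698, 0.716, 0.0]
contact_force: [0.2, 0.3, -0.1]
grip_width: 0.005
grip_force: 0.0
[ 0.41312866 -0.34508725  0.31293592] [-3.25609075e-04  6.98496556e-01  7.15613256e-01  3.52227578e-04] [-0.17915872  0.44824792  1.06611856  1.81180536 -0.43149575  1.13970314
  1.05632255]
```

View pics/c8.png

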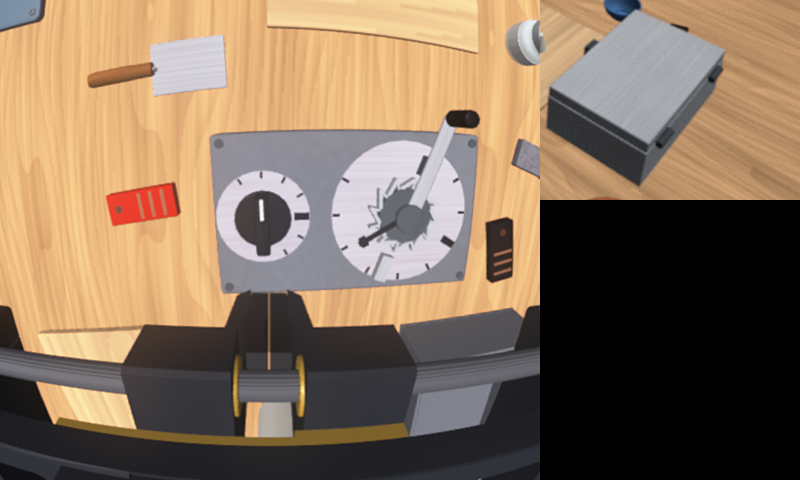

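Run:
```python
from h import *
s=arm.read_state(); im=cv2.imread('pics/w8.png')
h=cv2.cvtColor(im,cv2.COLOR_BGR2HSV).astype(int)
m=((h[...,1]<30)&(h[...,2]>185)).astype(np.uint8)
for k in cv2.findContours(m,0,2)[0]:
    a=cv2.contourArea(k);x=k[:,0].mean(0)
    if a>2000: 
        q=np.array([onz('wrist',*p,.06,s)[:2] for p in cv2.convexHull(k)[:,0]],np.float32); print(a,x,cv2.minEnclosingCircle(q),cv2.fitEllipse(q))
P=lambda u,v,z:onz('wrist',u+50,v,z,s)[:2].round(4)
print('bar',P(261,200,.103),P(262,255,.103)); print('handle',P(470,119,.129)); print('arm end',P(452,118,.087))
hub=P(411,217,.075)
print('corners',P(211,136,.06),P(478,137,.06),P(464,284,.06),P(222,292,.06))
for n,c,z in [('tip',(362,241),.075),('mark',(447,240),.06),('t3',(404,275),.06),('t1?',(336,215),.06),('t7',(461,212),.06),('selmark',(302,215),.06)]:print(n,P(*c,z))
print('hub',hub)
```

```text
6302.5 [318.53299492 212.04568528] ((0.4081811010837555, -0.36313292384147644), 0.0504269115626812) ((0.4081220030784607, -0.36316078901290894), (0.10016493499279022, 0.10041777044534683), 70.08271026611328)
14211.5 [452.71349862 212.26997245] ((0.5728408694267273, -0.3403266668319702), 0.09889498353004456) ((0.5666781067848206, -0.3430387079715729), (0.1565815806388855, 0.19372887909412384), 153.43475341796875)
3618.5 [231.2173913   64.86956522] ((0.32776394486427307, -0.20308643579483032), 0.04687494412064552) ((0.3276177644729614, -0.20406220853328705), (0.07184803485870361, 0.10149536281824112), 94.07264709472656)
bar [ 0.4068 -0.3356] [ 0.4088 -0.39  ]
handle [ 0.5957 -0.2453]
arm end [ 0.5983 -0.2446]
corners [ 0.3536 -0.2782] [ 0.649  -0.2602] [ 0.6613 -0.4405] [ 0.3633 -0.4525]
tip [ 0.5142 -0.3823]
mark [ 0.6242 -0.3834]
t3 [ 0.5749 -0.4278]
t1? [ 0.4866 -0.3586]
t7 [ 0.6374 -0.3489]
selmark [ 0.4499 -0.3597]
hub [ 0.5669 -0.354 ]
```

```bash
python3 -m crank '[-0.001,-0.005,-0.04,0,0,0, -0.002,-0.01,-0.08,0,0,0, -0.004,-0.015,-0.12,0,0,0, -0.005,-0.018,-0.16,0,0,1, -0.005,-0.018,-0.18,0,0,1]' 110 20
python3 -m crank '[0,0,-0.015,0,0,0, 0,0,-0.03,0,0,0, 0,0,-0.037,0,0,0, 0,0,-0.037,0,0,0]'
python3 -c "
from h import *
print(arm.read_state()['position'])"
```

```text
t: 31.85
position: [0.4066, -0.3627, 0.1302]
eef_rot: [-0.002, 0.692, 0.722, -0.0]
contact_force: [0.3, 0.5, -0.3]
grip_width: 0.436
grip_force: 0.0
t: 32.25
position: [0.4075, -0.3641, 0.0959]
eef_rot: [-0.0, 0.693, 0.721, 0.0]
contact_force: [-0.6, -0.0, 0.2]
grip_width: 0.571
grip_force: 0.0
[ 0.40749716 -0.3640986   0.09586163]
```

```bash
python3 -m crank '[0,0,0,0,0,0, 0,0,0,0,0,0, 0,0,0,0,0,0, 0,0,0,0,0,0, 0,0,0,0,0,0]' 255 20
python3 -m crank '[0,0,0,0,0,-6, 0,0,0,0,0,-12, 0,0,0,0,0,-18, 0,0,0,0,0,-24, 0,0,0,0,0,-30]'
python3 -m crank '[0,0,0,0,0,-6, 0,0,0,0,0,-12, 0,0,0,0,0,-18, 0,0,0,0,0,-24, 0,0,0,0,0,-30]'
python3 -m crank '[0,0,0,0,0,-6, 0,0,0,0,0,-12, 0,0,0,0,0,-18, 0,0,0,0,0,-24, 0,0,0,0,0,-30]'
python3 -m crank '[0,0,0,0,0,0, 0,0,0,0,0,0, 0,0,0,0,0,0]'
python3 -c "
from h import *
s=arm.read_state();w=s['eef_rot'];M=R.from_quat([w[1],w[2],w[3],w[0]]).as_matrix();print(s['position'],s['ft_torque'],np.degrees(np.arctan2(M[1,1],M[0,1])))"
```

```text
t: 32.75
position: [0.4073, -0.3645, 0.0965]
eef_rot: [0.0, 0.693, 0.721, -0.0]
contact_force: [-0.1, 0.5, 3.6]
grip_width: 0.163
grip_force: 20.0
t: 33.25
position: [0.4067, -0.3644, 0.0964]
eef_rot: [-0.0, 0.857, 0.515, -0.0]
contact_force: [-3.3, 1.2, 3.5]
grip_width: 0.157
grip_force: 20.0
t: 33.75
position: [0.4062, -0.3639, 0.0964]
eef_rot: [-0.001, 0.961, 0.276, -0.0]
contact_force: [-3.9, 3.2, 6.8]
grip_width: 0.156
grip_force: 20.0
t: 34.25
position: [0.406, -0.3633, 0.0964]
eef_rot: [-0.002, 1.0, 0.018, -0.001]
contact_force: [-4.4, 5.7, 8.0]
grip_width: 0.158
grip_force: 20.0
t: 34.55
position: [0.406, -0.3633, 0.0964]
eef_rot: [-0.002, 1.0, 0.02, -0.001]
contact_force: [-4.6, 4.4, 8.8]
grip_width: 0.157
grip_force: 20.0
[ 0.40595359 -0.36325723  0.09638159] [1.12174999 1.13139521 0.04366681] -87.73713542502144
```

Release, raise, and look while moving towards the lever.

```bash
python3 -m crank '[0,0,0,0,0,0, 0,0,0,0,0,0, 0,0,0,0,0,0]' 110
python3 -m crank '[0,0,0.02,0,0,0, 0,0,0.06,0,0,0, 0,0,0.1,0,0,0, 0,0,0.15,0,0,0, 0,0,0.19,0,0,0]'
python3 -m crank '[0.02,0.02,0,0,0,0, 0.04,0.04,0,0,0,0, 0.06,0.06,0,0,0,0, 0.06,0.06,0,0,0,0, 0.06,0.06,0,0,0,0]' 255 10
python3 - <<'E'
from h import *
s,im=snap('wrist','w9'); print(s['position'],s['eef_rot'],s['q'])
E
```

```text
t: 34.85
position: [0.4076, -0.3645, 0.0962]
eef_rot: [0.0, 1.0, 0.02, 0.0]
contact_force: [0.1, 1.0, 0.2]
grip_width: 0.399
grip_force: 0.0
t: 35.35
position: [0.4072, -0.3651, 0.2886]
eef_rot: [0.001, 1.0, 0.02, 0.0]
contact_force: [0.7, 0.3, 1.1]
grip_width: 0.566
grip_force: 0.0
t: 35.85
position: [0.4675, -0.3042, 0.2861]
eef_rot: [0.0, 1.0, 0.021, -0.0]
contact_force: [0.2, -0.2, 0.7]
grip_width: 0.14
grip_force: 0.0
[ 0.46746639 -0.3042332   0.28607739] [ 2.20559596e-04  9.99788369e-01  2.05697231e-02 -2.35189325e-04] [-0.33553002  0.64128828  1.23264101  1.79852422 -0.65360065  1.18701763
 -0.42866327]
```

View pics/w9.png

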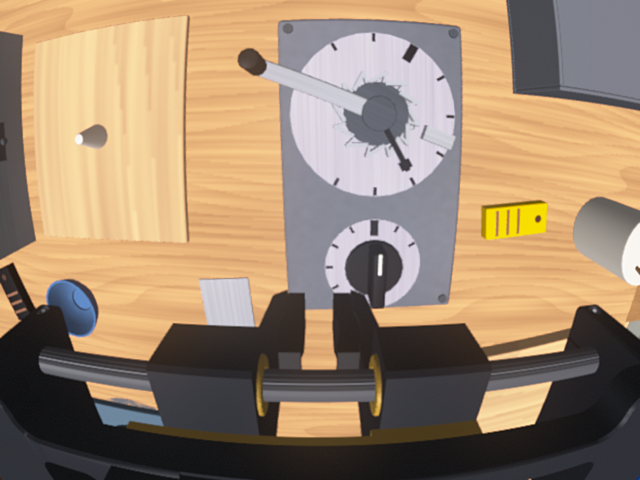

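Run:
```python
from h import *
s=arm.read_state()
P=lambda u,v,z:onz('wrist',u,v,z,s)[:2].round(4)
print('handle top',P(246,59,.129),'base',P(262,66,.087),'hub',P(381,113,.085),'tip',P(405,165,.075),'mark',P(410,53,.06),'sel',P(374,229,.06))
```

```text
handle top [ 0.5975 -0.2447] base [ 0.598  -0.2508] hub [ 0.5602 -0.3563] tip [ 0.5139 -0.3837] mark [ 0.6227 -0.3859] sel [ 0.4463 -0.3614]
```

```bash
python3 -m crank '[0.04,0.015,0,0,0,0, 0.08,0.03,0,0,0,0, 0.12,0.045,0,0,0,0, 0.16,0.06,0,0,0,0, 0.178,0.061,-0.02,0,0,0]' 255 10
python3 -m crank '[0,0,-0.04,0,0,0, 0,0,-0.08,0,0,0, 0,0,-0.12,0,0,0, 0,0,-0.15,0,0,0, 0,0,-0.15,0,0,0]'
python3 -m crank '[-0.01,0,0,0,0,0, -0.02,0,0,0,0,0, -0.025,0,0,0,0,0, -0.025,0,0,0,0,0]'
python3 -m crank '[-0.005,0,0,0,0,0, -0.01,0,0,0,0,0, -0.01,0,0,0,0,0]'
```

```text
t: 36.4
position: [0.6495, -0.2424, 0.2677]
eef_rot: [0.001, 1.0, 0.022, 0.002]
contact_force: [0.9, 0.1, -0.4]
grip_width: 0.01
grip_force: 0.0
t: 36.9
position: [0.6422, -0.2434, 0.112]
eef_rot: [-0.001, 1.0, 0.019, -0.003]
contact_force: [-0.7, 0.9, -0.2]
grip_width: 0.007
grip_force: 0.0
t: 37.3
position: [0.6199, -0.2439, 0.1178]
eef_rot: [0.0, 1.0, 0.019, 0.001]
contact_force: [-0.4, -0.0, -1.2]
grip_width: 0.007
grip_force: 0.0
t: 37.6
position: [0.6103, -0.243, 0.1164]
eef_rot: [-0.0, 1.0, 0.02, 0.0]
contact_force: [1.0, 0.9, 0.3]
grip_width: 0.004
grip_force: 0.5
```

```bash
python3 -m crank '[-0.01,0.001,0,0,0,0, -0.02,0.002,0,0,0,0, -0.03,0.004,0,0,0,0, -0.04,0.005,0,0,0,0, -0.05,0.005,0,0,0,0]'
python3 -m crank '[-0.01,0,0,0,0,0, -0.018,0,0,0,0,0, -0.024,0,0,0,0,0, -0.026,0,0,0,0,0, -0.026,0,0,0,0,0]'
python3 -m crank '[-0.002,0,0,0,0,0, -0.004,0,0,0,0,0, -0.004,0,0,0,0,0]'
```

```text
t: 38.1
position: [0.5619, -0.2377, 0.1164]
eef_rot: [0.0, 1.0, 0.021, 0.002]
contact_force: [9.2, -1.0, -2.8]
grip_width: 0.006
grip_force: 4.1
t: 38.6
position: [0.5354, -0.2415, 0.1171]
eef_rot: [0.003, 1.0, 0.019, 0.002]
contact_force: [6.4, -6.8, -3.9]
grip_width: 0.005
grip_force: 4.0
t: 38.9
position: [0.5321, -0.2421, 0.1174]
eef_rot: [0.004, 1.0, 0.02, 0.002]
contact_force: [6.9, -7.2, -2.3]
grip_width: 0.005
grip_force: 4.2
```

```bash
python3 -m crank '[-0.002,0,0,0,0,0, -0.003,0,0,0,0,0, -0.003,0,0,0,0,0]'
python3 - <<'E'
from h import *
s,im=snap('wrist','w10')
t=snap('top','t10')[1]
a=np.zeros((440,800,3),np.uint8);a[:240,:640]=im[100:340];a[240:,:400]=cv2.resize(t[175:275,330:530],(400,200));cv2.imwrite('pics/c10.png',a[:,:,::-1])
E
```

```text
t: 39.2
position: [0.5305, -0.2419, 0.1176]
eef_rot: [0.004, 1.0, 0.02, 0.004]
contact_force: [10.5, -9.4, -4.0]
grip_width: 0.007
grip_force: 5.7
```

View pics/c10.png

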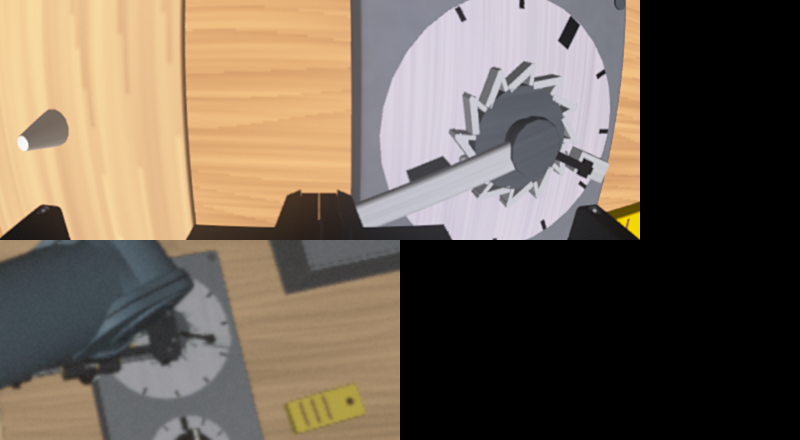

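```bash
python3 -m crank '[0.02,-0.002,0,0,0,0, 0.04,-0.004,0,0,0,0, 0.06,-0.005,0,0,0,0, 0.08,-0.005,0,0,0,0, 0.092,-0.005,0,0,0,0]'
python3 -m crank '[0,0,0,0,0,0, 0,0,0,0,0,0, 0,0,0,0,0,0]'
python3 -m crank '[-0.015,0.001,0,0,0,0, -0.03,0.002,0,0,0,0, -0.045,0.004,0,0,0,0, -0.055,0.005,0,0,0,0, -0.065,0.005,0,0,0,0]'
python3 -m crank '[-0.01,0,0,0,0,0, -0.02,0,0,0,0,0, -0.024,0,0,0,0,0, -0.027,0,0,0,0,0, -0.027,0,0,0,0,0]'
python3 -m crank '[0.02,-0.002,0,0,0,0, 0.04,-0.004,0,0,0,0, 0.06,-0.005,0,0,0,0, 0.08,-0.005,0,0,0,0, 0.092,-0.005,0,0,0,0]'
python3 -m crank '[0,0,0,0,0,0, 0,0,0,0,0,0, 0,0,0,0,0,0]'
cat > c.py <<'E'
from h import *
import sys
s,im=snap('wrist',sys.argv[1]); cv2.imwrite('pics/c_'+sys.argv[1]+'.png',im[60:340,:,::-1]);print(s['position'])
E
python3 c.py w11
```

```text
t: 39.8
position: [0.6201, -0.2435, 0.1159]
eef_rot: [0.0, 1.0, 0.02, -0.0]
contact_force: [-0.3, -0.1, -0.2]
grip_width: 0.003
grip_force: 0.0
t: 40.1
position: [0.6181, -0.2438, 0.1161]
eef_rot: [0.0, 1.0, 0.019, -0.0]
contact_force: [-0.6, -0.1, -0.3]
grip_width: 0.006
grip_force: 0.0
t: 40.6
position: [0.5543, -0.2387, 0.1166]
eef_rot: [0.0, 1.0, 0.02, 0.001]
contact_force: [4.1, -2.1, -0.5]
grip_width: 0.009
grip_force: 1.4
t: 41.1
position: [0.5307, -0.2409, 0.1176]
eef_rot: [0.003, 1.0, 0.02, 0.004]
contact_force: [11.0, -7.8, -5.0]
grip_width: 0.002
grip_force: 5.7
t: 41.6
position: [0.6199, -0.2429, 0.1158]
eef_rot: [-0.0, 1.0, 0.02, -0.0]
contact_force: [0.6, 0.0, 0.1]
grip_width: 0.001
grip_force: 0.0
t: 41.9
position: [0.618, -0.2436, 0.1161]
eef_rot: [-0.0, 1.0, 0.019, -0.001]
contact_force: [-0.7, 0.2, -0.5]
grip_width: 0.005
grip_force: 0.0
[ 0.61804265 -0.24361148  0.11606777]
```

View pics/c_w11.png

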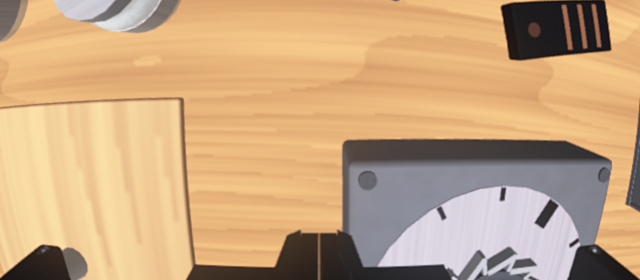

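```bash
python3 -m crank '[-0.015,0.001,0,0,0,0, -0.03,0.002,0,0,0,0, -0.045,0.004,0,0,0,0, -0.055,0.005,0,0,0,0, -0.065,0.005,0,0,0,0]'
python3 -m crank '[-0.01,0,0,0,0,0, -0.02,0,0,0,0,0, -0.024,0,0,0,0,0, -0.027,0,0,0,0,0, -0.027,0,0,0,0,0]'
python3 c.py w12
python3 -m crank '[0.02,-0.002,0,0,0,0, 0.04,-0.004,0,0,0,0, 0.06,-0.005,0,0,0,0, 0.08,-0.005,0,0,0,0, 0.092,-0.005,0,0,0,0]'
python3 -m crank '[0,0,0,0,0,0, 0,0,0,0,0,0, 0,0,0,0,0,0]'
```

```text
t: 42.45
position: [0.5544, -0.2387, 0.1166]
eef_rot: [0.0, 1.0, 0.02, 0.001]
contact_force: [2.8, -2.4, -0.0]
grip_width: 0.006
grip_force: 1.4
t: 42.95
position: [0.5308, -0.2409, 0.1176]
eef_rot: [0.003, 1.0, 0.02, 0.004]
contact_force: [10.7, -8.2, -4.1]
grip_width: 0.009
grip_force: 5.6
[ 0.53076931 -0.24090848  0.11757078]
t: 43.5
position: [0.6199, -0.2428, 0.1158]
eef_rot: [-0.0, 1.0, 0.02, -0.0]
contact_force: [0.4, -0.1, -0.1]
grip_width: 0.005
grip_force: 0.0
t: 43.8
position: [0.6181, -0.2436, 0.1161]
eef_rot: [-0.0, 1.0, 0.019, -0.001]
contact_force: [-0.5, -0.4, 0.0]
grip_width: 0.005
grip_force: 0.0
```

View pics/c_w12.png

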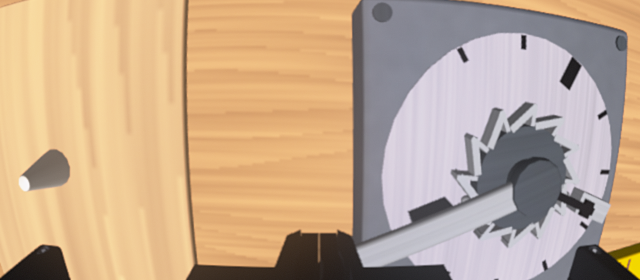

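```bash
python3 -m crank '[0.01,0,0,0,0,0, 0.02,0,0.02,0,0,0, 0.02,0,0.07,0,0,0, 0.0,0,0.12,0,0,0, -0.05,0,0.16,0,0,0]'
python3 -m crank '[-0.05,-0.03,0,0,0,0, -0.1,-0.06,0,0,0,0, -0.1,-0.06,0,0,0,0, -0.1,-0.06,0,0,0,0]'
python3 - <<'E'
from h import *
s,im=snap('wrist','w13'); cv2.imwrite('pics/c13.png',cv2.resize(im[0:300,200:500],(600,600),interpolation=2)[:,:,::-1]);print(s['position'])
E
```

```text
t: 44.3
position: [0.5848, -0.2437, 0.268]
eef_rot: [0.001, 1.0, 0.021, 0.002]
contact_force: [-0.0, -0.1, 1.0]
grip_width: 0.004
grip_force: 0.0
t: 44.7
position: [0.4806, -0.305, 0.2656]
eef_rot: [-0.0, 1.0, 0.017, 0.0]
contact_force: [0.8, 0.2, -0.7]
grip_width: -0.0
grip_force: 0.0
[ 0.48061276 -0.30503961  0.26563893]
```

View pics/c13.png

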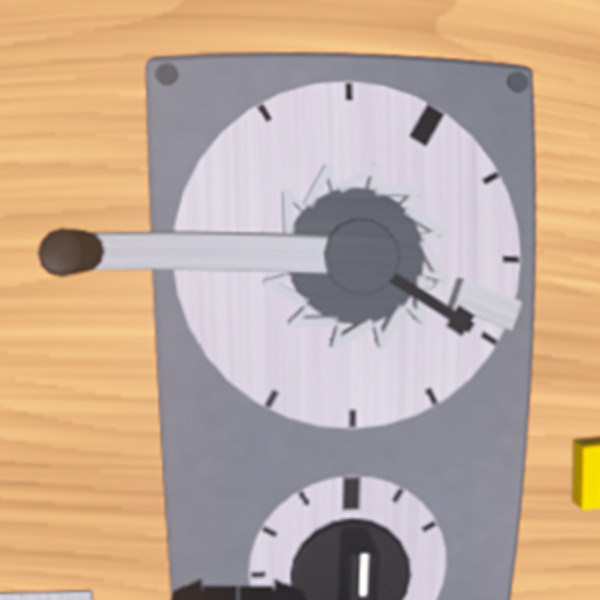

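```bash
cat > hd.py <<'E'
from h import *
import sys
s,im=snap('wrist',sys.argv[1]); h=cv2.cvtColor(im,cv2.COLOR_RGB2HSV)[...,2]
m=(h<75).astype(np.uint8); m[290:]=0
for k in cv2.findContours(m,0,2)[0]:
    a=cv2.contourArea(k)
    if a>100: c=k[:,0].mean(0); print(a,c,onz('wrist',*c,.11,s)[:2].round(4))
E
python3 hd.py w14
python3 -m crank '[0,0,0,0,0,0, 0,0,0,0,0,0,0,0,0,0,0,0,0,0,0,0,0,0,0,0,0,0,0,0]' >/dev/null
python3 -m crank '[0,0,0,0,0,0, 0,0,0,0,0,0,0,0,0,0,0,0,0,0,0,0,0,0,0,0,0,0,0,0]' >/dev/null
python3 hd.py w15
```

```text
1058.5 [377.98 274.7 ] [ 0.4435 -0.3546]
173.0 [418.3015873  154.50793651] [ 0.545  -0.3786]
112.5 [415.64705882  64.70588235] [ 0.6154 -0.3723]
1078.0 [377.01754386 274.12280702] [ 0.4437 -0.3538]
170.5 [419.12698413 154.65079365] [ 0.5447 -0.3791]
114.5 [415.65625  64.71875] [ 0.615  -0.3719]
```

Run:
```python
from h import *
s=arm.read_state()
for f in('w13','w14','w15'):
    im=cv2.imread(f'pics/{f}.png'); h=cv2.cvtColor(im,cv2.COLOR_BGR2HSV)[...,2]
    m=(h<115).astype(np.uint8)[90:200,205:262]
    for k in cv2.findContours(m,0,2)[0]:
        if cv2.contourArea(k)>80: c=k[:,0].mean(0)+[205,90]; print(f,cv2.contourArea(k),c,onz('wrist',*c,.115,s)[:2].round(4))
```

```text
w13 532.0 [235.55 126.05] [ 0.5608 -0.2379]
w14 529.0 [237.73684211 130.57894737] [ 0.5573 -0.2396]
w15 533.0 [237.27777778 127.77777778] [ 0.5595 -0.2392]
```

```bash
python3 -m crank '[0.01,0.01,0,0,0,8, 0.02,0.02,0,0,0,16, 0.03,0.03,0,0,0,24, 0.04,0.04,0,0,0,32, 0.05,0.04,0,0,0,40]' 140 10
python3 -m crank '[0.005,0.005,0,0,0,8, 0.01,0.01,0,0,0,16, 0.015,0.015,0,0,0,24, 0.02,0.02,0,0,0,32, 0.029,0.026,0,0,0,40]'
python3 -m crank '[0,0,-0.01,0,0,8, 0,0,-0.02,0,0,10, 0,0,-0.03,0,0,10, 0,0,-0.05,0,0,10, 0,0,-0.08,0,0,10]'
python3 -c "
from h import *
s=arm.read_state();w=s['eef_rot'];M=R.from_quat([w[1],w[2],w[3],w[0]]).as_matrix();print(s['position'],np.degrees(np.arctan2(M[1,1],M[0,1])))"
python3 c.py w16
```

```text
t: 46.35
position: [0.5334, -0.2618, 0.2648]
eef_rot: [-0.0, 0.931, 0.364, 0.0]
contact_force: [-0.1, -0.4, -0.3]
grip_width: 0.43
grip_force: 0.0
t: 46.85
position: [0.5614, -0.2376, 0.265]
eef_rot: [-0.0, 0.751, 0.66, -0.0]
contact_force: [-0.2, 0.2, 0.6]
grip_width: 0.45
grip_force: 0.0
t: 47.35
position: [0.5625, -0.2381, 0.1853]
eef_rot: [0.001, 0.693, 0.721, 0.001]
contact_force: [0.9, 0.6, -0.4]
grip_width: 0.45
grip_force: 0.0
[ 0.56250475 -0.2380675   0.18525383] 2.1919758133252327
[ 0.56250475 -0.2380675   0.18525383]
```

View pics/c_w16.png

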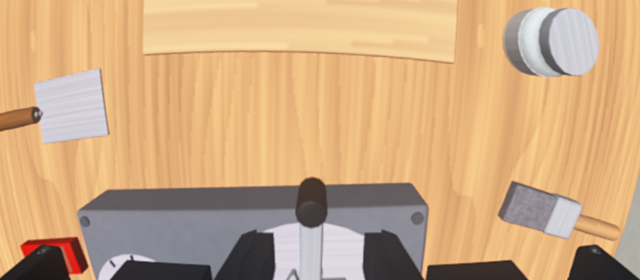

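I've now viewed 15 pictures, one over the 14 allowed. From here I'll check only by numbers.

```bash
python3 -m crank '[0,0,-0.03,0,0,0, 0,0,-0.06,0,0,0, 0,0,-0.07,0,0,0, 0,0,-0.07,0,0,0]'
python3 -m crank '[0.01,-0.001,0,0,0,0, 0.02,-0.003,0,0,0,0, 0.03,-0.005,0,0,0,0, 0.035,-0.006,0,0,0,0, 0.035,-0.006,0,0,0,0]'
python3 -m crank '[0.003,0,0,0,0,0, 0.006,0,0,0,0,0, 0.006,0,0,0,0,0]'
python3 -m crank '[0.003,0,0,0,0,0, 0.005,0,0,0,0,0, 0.005,0,0,0,0,0]'
```

```text
t: 47.8
position: [0.5609, -0.2372, 0.1141]
eef_rot: [-0.001, 0.693, 0.721, -0.001]
contact_force: [0.5, 0.3, 0.6]
grip_width: 0.452
grip_force: 0.0
t: 48.3
position: [0.5987, -0.2439, 0.1158]
eef_rot: [0.002, 0.693, 0.721, 0.0]
contact_force: [-0.0, 0.7, -0.2]
grip_width: 0.453
grip_force: 0.0
t: 48.6
position: [0.6032, -0.2433, 0.1151]
eef_rot: [0.0, 0.693, 0.721, 0.0]
contact_force: [-0.4, 0.9, -1.0]
grip_width: 0.451
grip_force: 0.0
t: 48.9
position: [0.608, -0.2433, 0.1149]
eef_rot: [0.0, 0.693, 0.721, 0.0]
contact_force: [-0.1, 0.1, -0.2]
grip_width: 0.45
grip_force: 0.0
```

```bash
python3 -m crank '[0.002,0,0,0,0,0, 0.004,0,0,0,0,0, 0.004,0,0,0,0,0]'
python3 -m crank '[0.002,0,0,0,0,0, 0.004,0,0,0,0,0, 0.004,0,0,0,0,0]'
python3 - <<'E'
from h import *
s,im=snap('wrist','w17')
h=cv2.cvtColor(im,cv2.COLOR_RGB2HSV)[...,2]
m=(h<100).astype(np.uint8)[200:345,200:460]
for k in cv2.findContours(m,0,2)[0]:
    if cv2.contourArea(k)>80: x,y,w,hh=cv2.boundingRect(k); print(cv2.contourArea(k),x+200,y+200,w,hh)
for r in(270,290,310): print(r,h[r,255:385:5])
E
```

```text
t: 49.2
position: [0.6094, -0.2436, 0.1146]
eef_rot: [-0.002, 0.693, 0.721, -0.001]
contact_force: [-6.5, 0.6, 5.1]
grip_width: 0.452
grip_force: 3.4
t: 49.5
position: [0.6097, -0.2437, 0.1142]
eef_rot: [-0.005, 0.694, 0.72, -0.003]
contact_force: [-16.9, 3.3, 12.2]
grip_width: 0.454
grip_force: 8.2
10664.0 200 268 260 77
270 [ 98  98  96  98  99  98  99  98  98  99  99  99 101 101 101 103 103 103
 102 104 104 105 104 104 156 234]
290 [ 68  95  95  95  94  90  58  59  56  58  57  96  97  95  97  96  97  97
  99  99  99  99  98 100 101  90]
310 [ 49  49  47  43  47  46  45  46  44  44  45  45 157 152 151 150 152 151
 152 152 154 155  53  57  57  59]
```

```bash
python3 -m crank '[-0.02,0.0,0,0,0,0, -0.03,0.001,0,0,0,0, -0.045,0.004,0,0,0,0, -0.055,0.006,0,0,0,0, -0.065,0.006,0,0,0,0]'
python3 -m crank '[-0.01,0,0,0,0,0, -0.02,-0.001,0,0,0,0, -0.03,-0.003,0,0,0,0, -0.038,-0.005,0,0,0,0, -0.042,-0.006,0,0,0,0]'
python3 -m crank '[-0.002,0,0,0,0,0, -0.003,0,0,0,0,0, -0.003,0,0,0,0,0]'
```

```text
t: 50.05
position: [0.5522, -0.2356, 0.1152]
eef_rot: [0.0, 0.692, 0.722, 0.002]
contact_force: [6.2, 3.8, -0.8]
grip_width: 0.45
grip_force: 3.0
t: 50.55
position: [0.5087, -0.2433, 0.1153]
eef_rot: [0.0, 0.693, 0.721, 0.0]
contact_force: [3.5, 3.1, 1.2]
grip_width: 0.449
grip_force: 1.8
t: 50.85
position: [0.5061, -0.244, 0.1152]
eef_rot: [0.001, 0.693, 0.721, -0.0]
contact_force: [3.6, -0.6, 1.5]
grip_width: 0.455
grip_force: 1.8
```

```bash
python3 -m crank '[-0.002,0,0,0,0,0, -0.003,0,0,0,0,0, -0.003,0,0,0,0,0]'
python3 -m crank '[-0.002,0,0,0,0,0, -0.002,0,0,0,0,0]'
python3 -m crank '[0.02,0.003,0,0,0,0, 0.04,0.005,0,0,0,0, 0.06,0.005,0,0,0,0, 0.08,0.002,0,0,0,0, 0.09,0.0,0,0,0,0]'
python3 -m crank '[0.01,0,0,0,0,0, 0.012,0,0,0,0,0, 0.014,0,0,0,0,0, 0.014,0,0,0,0,0]'
```

```text
t: 51.15
position: [0.5031, -0.2449, 0.1152]
eef_rot: [0.001, 0.693, 0.721, -0.0]
contact_force: [4.7, -3.1, 0.0]
grip_width: 0.453
grip_force: 2.2
t: 51.35
position: [0.5011, -0.2452, 0.1153]
eef_rot: [0.002, 0.693, 0.721, -0.001]
contact_force: [5.2, -2.8, -0.3]
grip_width: 0.452
grip_force: 2.4
t: 51.85
position: [0.588, -0.2422, 0.1134]
eef_rot: [-0.004, 0.693, 0.721, -0.002]
contact_force: [-13.2, 7.0, 7.1]
grip_width: 0.453
grip_force: 6.3
t: 52.25
position: [0.6045, -0.2437, 0.1149]
eef_rot: [0.0, 0.693, 0.721, -0.0]
contact_force: [0.4, 0.4, 0.0]
grip_width: 0.448
grip_force: 0.0
```

```bash
python3 -m crank '[0.003,0,0,0,0,0, 0.006,0,0,0,0,0, 0.008,0,0,0,0,0]'
python3 -m crank '[-0.011,0,0,0,0,0, -0.011,0,0,0,0,0]'
python3 -m crank '[0,0,0.04,0,0,0, 0,0,0.08,0,0,0, 0,0,0.12,0,0,0, 0,0,0.16,0,0,0, 0,0,0.16,0,0,0]'
python3 -m crank '[-0.02,-0.05,0,0,0,0, -0.04,-0.1,0,0,0,0, -0.04,-0.1,0,0,0,0, -0.04,-0.1,0,0,0,0]'
cat > pt.py <<'E'
from h import *
import sys
s,im=snap('wrist',sys.argv[1]); print(s['position'])
# rectify to world planes: 1 mm/px map around axis for given z, x up, y left
def rect(z,c=(.557,-.353),r=.14):
    c0=optics.calibration('wrist');K=np.array(c0['mtx']);H=np.array(c0['hand_eye']);w=s['eef_rot'];T=R.from_quat([w[1],w[2],w[3],w[0]]).as_matrix()
    n=int(2*r*1000); g=np.arange(n)/1000-r; X=c[0]-g[:,None]+0*g[None]; Y=c[1]-g[None]+0*g[:,None]
    P=np.stack([X,Y,0*X+z],-1)-np.array(s['position']); q=(P@T-H[:3,3])@H[:3,:3]
    th=np.arctan2(np.hypot(q[...,0],q[...,1]),q[...,2]);rho=np.hypot(q[...,0],q[...,1])
    return cv2.remap(im,(K[0,0]*th*q[...,0]/rho+K[0,2]).astype(np.float32),(K[1,1]*th*q[...,1]/rho+K[1,2]).astype(np.float32),1),c,r
def blobs(z,rlo,rhi,thr,amin):
    I,c,r=rect(z); v=cv2.cvtColor(I,cv2.COLOR_RGB2HSV)[...,2]; yy,xx=np.mgrid[:v.shape[0],:v.shape[1]]
    dx=(r*1000-yy); dy=(r*1000-xx); rad=np.hypot(dx,dy)
    m=((v<thr)&(rad>rlo)&(rad<rhi)).astype(np.uint8); n,_,st,ce=cv2.connectedComponentsWithStats(m)
    return [(int(st[i,4]),round(float(np.degrees(np.arctan2(r*1000-ce[i][0],r*1000-ce[i][1]))),1),round(float(np.hypot(r*1000-ce[i][0],r*1000-ce[i][1])),1)) for i in range(1,n) if st[i,4]>amin]
print('marks r60-78',blobs(.06,60,78,110,12)); print('pointer r45-58',blobs(.075,42,57,100,25)); print('handle',blobs(.12,95,130,115,80))
E
python3 pt.py w18
```

```text
t: 52.55
position: [0.6096, -0.2437, 0.1146]
eef_rot: [-0.003, 0.693, 0.721, -0.002]
contact_force: [-12.0, 2.4, 10.1]
grip_width: 0.453
grip_force: 6.4
t: 52.75
position: [0.6005, -0.2438, 0.115]
eef_rot: [-0.0, 0.693, 0.721, -0.0]
contact_force: [-0.1, 0.1, 0.6]
grip_width: 0.447
grip_force: 0.0
t: 53.25
position: [0.6045, -0.2452, 0.2812]
eef_rot: [0.005, 0.693, 0.721, 0.002]
contact_force: [-0.3, -0.7, -0.2]
grip_width: 0.45
grip_force: 0.0
t: 53.65
position: [0.5603, -0.3456, 0.2748]
eef_rot: [0.0, 0.694, 0.72, -0.0]
contact_force: [0.7, 0.3, -0.6]
grip_width: 0.454
grip_force: 0.0
[ 0.56032136 -0.34563542  0.27479296]
marks r60-78 [(94, -25.1, 71.8), (56, -83.7, 62.8)]
pointer r45-58 [(83, -82.9, 51.3)]
handle [(514, -2.1, 123.0), (1951, -54.3, 113.0), (287, 69.2, 115.5), (1651, -120.5, 112.3), (1096, 176.9, 116.3)]
```

```bash
python3 -m crank '[0.02,0.05,0,0,0,0, 0.04,0.1,0,0,0,0, 0.04,0.1,0,0,0,0, 0.04,0.1,-0.03,0,0,0, 0.04,0.1,-0.06,0,0,0]'
python3 -m crank '[0,0,-0.03,0,0,0, 0,0,-0.06,0,0,0, 0,0,-0.09,0,0,0, 0,0,-0.1,0,0,0, 0,0,-0.1,0,0,0]'
python3 -m crank '[-0.01,0.0,0,0,0,0, -0.02,0.001,0,0,0,0, -0.03,0.004,0,0,0,0, -0.04,0.006,0,0,0,0, -0.05,0.006,0,0,0,0]'
python3 -m crank '[-0.015,0,0,0,0,0, -0.03,-0.002,0,0,0,0, -0.043,-0.005,0,0,0,0, -0.051,-0.006,0,0,0,0, -0.051,-0.006,0,0,0,0]'
python3 -m crank '[0.015,0.003,0,0,0,0, 0.03,0.005,0,0,0,0, 0.045,0.006,0,0,0,0, 0.055,0.006,0,0,0,0, 0.065,0.005,0,0,0,0]'
python3 -m crank '[0.01,-0.001,0,0,0,0, 0.02,-0.003,0,0,0,0, 0.03,-0.005,0,0,0,0, 0.04,-0.005,0,0,0,0, 0.045,-0.005,0,0,0,0]'
python3 -m crank '[0,0,0,0,0,0, -0.009,0,0,0,0,0, -0.009,0,0,0,0,0, -0.009,0,0.04,0,0,0,-0.009,0,0.08,0,0,0]'
python3 -m crank '[-0.01,-0.025,0.04,0,0,0, -0.025,-0.06,0.08,0,0,0, -0.04,-0.1,0.08,0,0,0, -0.04,-0.1,0.08,0,0,0, -0.04,-0.1,0.08,0,0,0]'
python3 pt.py w19
```

```text
t: 54.2
position: [0.6037, -0.2403, 0.2145]
eef_rot: [0.001, 0.691, 0.723, 0.001]
contact_force: [-0.8, 0.4, -0.3]
grip_width: 0.451
grip_force: 0.0
t: 54.7
position: [0.6014, -0.2416, 0.1135]
eef_rot: [-0.001, 0.692, 0.722, -0.0]
contact_force: [0.1, -0.1, 0.2]
grip_width: 0.451
grip_force: 0.0
t: 55.2
position: [0.5526, -0.2363, 0.1161]
eef_rot: [0.001, 0.692, 0.721, 0.002]
contact_force: [6.4, 4.1, 1.8]
grip_width: 0.455
grip_force: 2.9
t: 55.7
position: [0.5009, -0.2438, 0.1157]
eef_rot: [0.001, 0.693, 0.721, 0.001]
contact_force: [3.8, -0.3, 2.0]
grip_width: 0.449
grip_force: 1.8
t: 56.2
position: [0.565, -0.2386, 0.1147]
eef_rot: [-0.001, 0.693, 0.721, -0.001]
contact_force: [-0.0, -0.2, 0.7]
grip_width: 0.451
grip_force: 0.0
t: 56.7
position: [0.6096, -0.2439, 0.1146]
eef_rot: [-0.001, 0.693, 0.721, -0.001]
contact_force: [-12.7, 2.1, 10.2]
grip_width: 0.453
grip_force: 6.5
t: 57.2
position: [0.6013, -0.2431, 0.1952]
eef_rot: [-0.001, 0.693, 0.721, -0.0]
contact_force: [1.0, -0.7, 0.6]
grip_width: 0.451
grip_force: 0.0
t: 57.7
position: [0.5612, -0.3446, 0.2753]
eef_rot: [0.001, 0.694, 0.72, 0.0]
contact_force: [0.3, 0.3, 0.0]
grip_width: 0.45
grip_force: 0.0
[ 0.561187   -0.34464062  0.27533763]
marks r60-78 [(93, -25.4, 71.9), (77, -56.3, 63.7)]
pointer r45-58 [(82, -53.7, 51.1)]
handle [(508, -2.0, 123.1), (1980, -53.7, 113.0), (281, 69.2, 115.2), (1668, -120.1, 112.3), (1094, 176.9, 116.3)]
```

Tooth 5, with the handle back at rest. One more stroke.

```bash
python3 -m crank '[0.02,0.05,0,0,0,0, 0.04,0.1,0,0,0,0, 0.04,0.1,0,0,0,0, 0.04,0.1,-0.03,0,0,0, 0.04,0.1,-0.06,0,0,0]'
python3 -m crank '[0,0,-0.03,0,0,0, 0,0,-0.06,0,0,0, 0,0,-0.09,0,0,0, 0,0,-0.1,0,0,0, 0,0,-0.1,0,0,0]'
python3 -m crank '[-0.01,0.0,0,0,0,0, -0.02,0.001,0,0,0,0, -0.03,0.004,0,0,0,0, -0.04,0.006,0,0,0,0, -0.05,0.006,0,0,0,0]'
python3 -m crank '[-0.015,0,0,0,0,0, -0.03,-0.002,0,0,0,0, -0.043,-0.005,0,0,0,0, -0.051,-0.006,0,0,0,0, -0.051,-0.006,0,0,0,0]'
python3 -m crank '[0.015,0.003,0,0,0,0, 0.03,0.005,0,0,0,0, 0.045,0.006,0,0,0,0, 0.055,0.006,0,0,0,0, 0.065,0.005,0,0,0,0]'
python3 -m crank '[0.01,-0.001,0,0,0,0, 0.02,-0.003,0,0,0,0, 0.03,-0.005,0,0,0,0, 0.04,-0.005,0,0,0,0, 0.045,-0.005,0,0,0,0]'
python3 -m crank '[0,0,0,0,0,0, -0.009,0,0,0,0,0, -0.009,0,0,0,0,0, -0.009,0,0.04,0,0,0,-0.009,0,0.08,0,0,0]'
python3 -m crank '[-0.01,-0.025,0.04,0,0,0, -0.025,-0.06,0.08,0,0,0, -0.04,-0.1,0.08,0,0,0, -0.04,-0.1,0.08,0,0,0, -0.04,-0.1,0.08,0,0,0]'
python3 pt.py w20
```

```text
t: 58.25
position: [0.6032, -0.2408, 0.2142]
eef_rot: [0.0, 0.691, 0.723, 0.001]
contact_force: [0.5, -0.0, -0.2]
grip_width: 0.45
grip_force: 0.0
t: 58.75
position: [0.6012, -0.2419, 0.1134]
eef_rot: [-0.001, 0.692, 0.722, -0.0]
contact_force: [-0.2, 0.3, -0.0]
grip_width: 0.453
grip_force: 0.0
t: 59.25
position: [0.5526, -0.2363, 0.1161]
eef_rot: [0.001, 0.692, 0.722, 0.002]
contact_force: [4.5, 3.4, 2.0]
grip_width: 0.451
grip_force: 2.9
t: 59.75
position: [0.5008, -0.2438, 0.1156]
eef_rot: [0.001, 0.693, 0.721, 0.001]
contact_force: [4.5, 0.4, 2.0]
grip_width: 0.452
grip_force: 2.1
t: 60.25
position: [0.5649, -0.2388, 0.1146]
eef_rot: [-0.001, 0.693, 0.721, -0.001]
contact_force: [-1.1, -0.7, 0.6]
grip_width: 0.452
grip_force: 0.0
t: 60.75
position: [0.6096, -0.2441, 0.1148]
eef_rot: [-0.001, 0.693, 0.721, -0.001]
contact_force: [-13.6, 1.6, 9.9]
grip_width: 0.455
grip_force: 6.8
t: 61.25
position: [0.6013, -0.243, 0.1952]
eef_rot: [-0.001, 0.693, 0.721, -0.0]
contact_force: [0.9, 0.9, 0.6]
grip_width: 0.449
grip_force: 0.0
t: 61.75
position: [0.5611, -0.3446, 0.2753]
eef_rot: [0.0, 0.694, 0.72, 0.0]
contact_force: [-0.4, 0.7, -0.1]
grip_width: 0.451
grip_force: 0.0
[ 0.56113962 -0.34455839  0.27527056]
marks r60-78 [(162, -26.9, 68.2)]
pointer r45-58 [(76, -25.4, 50.9)]
handle [(510, -2.0, 123.1), (1983, -53.7, 113.0), (279, 69.2, 115.3), (1666, -120.1, 112.3), (1093, 176.9, 116.4)]
```

```bash
python3 -c "
from h import *
print(workorder.close_job())"
```

```text
the job is handed in; nothing more can be done
None
```

The job is handed in, with no verdict shown: three tiles flat in the kiln, lid pressed shut, selector at its thick bar, timer at tooth 6 and the lever at rest (two strokes wound nothing, so I pushed the lever back by hand after the later ones), but I viewed 15 pictures, one over the limit of 14.

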